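Mesh the carousel's gear-change knob and index the red vial

ROBOT

A 7-joint arm with a two-finger parallel gripper is mounted at the origin on a cart in front of the work surface, level with it; the furniture and walls round the work are solid. World frame = base frame: x ahead of the robot, y to its left, z up, the work surface at z = 0. Lengths are in m, angles in rad, forces in N, time in s.
With the tool pointing down it reaches from about 0.35 to 0.9 m from the base axis. Payload 8.1 kg.
Tool frame: the origin (TCP) lies on the centre line of the jaws, within the pads' length; the fingertips stand 22 mm ahead of it and the grasp point (between the pads) lies 3 mm ahead of it (arm.finger_overhang is the distance from the TCP to the fingertips, in m); z points along the fingers, y is the direction in which the jaws open and shut (so a half turn about z gives the same grasp; the last joint's range is limited). The gripper opens to 92 mm and grips with 3 to 60 N. Pads are 19 mm wide; open, the fingers measure 130 mm over their backs; the gripper's body (75 mm by 190 mm) begins 47 mm behind the grasp point.
Start: joints at [-1.317, 0.434, 0.025, 1.573, -0.012, 1.134, -0.075], TCP at [0.218, 0.586, 0.249] pointing down, gripper open.
Joint ranges: [-2.62, 2.62], [-0.44, 2.09], [-1.27, 1.32], [0.08, 2.57], [-1.32, 4.46], [0.12, 2], [-2.74, 2.74]. Speed limits (rad/s): [2.22, 2.22, 3.01, 3.01, 3.14, 3.14, 3.14].

INTERFACE

Orientations are given as a rotation vector (axis times angle).
In Python, from cell import arm gives the robot as it stands. The module is installed in compiled form; this text tells all that it offers.
- The arm moves only by the tool step_arm, never from a script. Its argument "plan" is a list of rows, each an object of numbers: "wx", "wy", "wz": the turn, a rotation vector about the tool's x, y, z in units of 6 degrees (1.0 is 6 degrees); "tx", "ty", "tz": the shift along the tool's x, y, z in cm; "hand": the opening, from 0 (shut) to 1 (fully open). A call has exactly 10 rows; each row shifts and turns the commanded pose from where the row before left it, along the tool's axes as they then stand; what a row does not reach is not made up. A row lasts 1/12 s, in which the tool goes at most 41.7 mm and 7.16 degrees, less where a joint would pass 70% of its speed; a pose out of reach is approached as far as the arm can. A call is refused whole if a number of a shift passes 4.17 or a number of a turn 1, either way. A call with a gripper value outside its range is refused whole. The fingers move at their own pace and stop on an object; "force" is the grip in N (left out, the last holds). Time passes only in rows, so rows that do not move let the fingers close, or fill a call up. It gives the time, the measured TCP pose, the force and the opening at its end, in the units of the state.
- arm.observe(): the state, without advancing time (a new reading comes with each control period).
- arm.get_image(name): name is "scene" or "top" or "wrist"; returns (picture, depth): 420x560x3 uint8, red, green, blue; 420x560 float32, m along the optical axis (not along the pixel's ray), 0 where there is no reading.
- arm.calibration(name): a dict with "mtx" (3x3 intrinsics, pixels), "dist_coeffs" ([k1, k2, p1, p2, k3] as OpenCV has them; the pictures are not rectified), "R" (3x3) and "t" (3): a world point X has camera coordinates R X + t. Camera axes: x right, y down, z forward; pixel columns grow to the right and rows downward; lengths in m; the calibration is good to about 2 mm. A picture is of the moment at which its call begins: read the wrist's pose just before it. calibration takes no time and is no camera call; for the wrist camera it gives the pose at the moment of the call.
- arm.sign_off(): hands the job in, once; it reports no verdict.
The state is a dict: "clock": time; "joints": joint angles; "dq": joint speeds; "joint_efforts": joint torques, N m; "position": TCP position; "ee_rot": TCP orientation; "force": force on the tool from outside, world axes, zero at the start; "ft_torque": the same for the moment, N m; "width": opening from 0.0 (shut) to 1.0 (fully open).
Only numpy, scipy, OpenCV 4.12 (cv2) and the standard library are available. Lean on these libraries where they do the work, as an engineer would, in place of code of your own. Each camera call takes 0.05 s, during which the arm holds its last target.

TASK

Put the sample carousel into gear: ease the black gear-change knob gently down while rocking the spindle with it until the hidden teeth mesh and the knob drops fully home, never ramming the teeth or driving the carousel round with them half in. Only then turn the carousel by the knob, without handling the disc or vials, until the red-capped vial stands at the orange pointer, and let go with the knob still home; leave everything else on the bench where it is.

Things in the scene. Friction and masses are not known exactly. Their poses are not given: they have to be found in the camera images.
- knob_grip (a point): Middle of the black fluted round gear-change knob (42 mm across, 35 mm high) on the upright spindle; on the axis, goes down with it. Stays at any height (2 N friction), turns endlessly; its angle is not measured. Under the knob: thin neck, then collar top 32.5 mm and, in neutral, cup rim 46.5, vial tops 50.5 mm below this point. The knob yields up to 4 mm on a spring (2.5 N/mm) in the neck, not counted here.
- shift (a joint): How far spindle and collar are pushed down, m: 0 neutral (start; 60 mm yellow collar stands out of the white 76 mm hub cup), 0.014 fully home in mesh (collar top level with the cup rim). At 0.005 the pins under the collar come to rest on the teeth unless they face the gaps. Turn the knob bit by bit under a light push (about 6 N) until it drops; if it sticks half-way, rock it back.
- carousel (a joint): Turn of the carousel, rad, positive counter-clockwise from above; 0 when the red-capped vial stands exactly at the orange pointer. Starts at 0.55 to 1.25, so it has to be turned clockwise. A brake (0.22 Nm) keeps it where it is left. Free of the knob in neutral; in mesh turns one to one with it, about 7 degrees of play. Half-meshed teeth are spoilt by driving it: no more than about 15 degrees before the knob is home.
- red_vial (a point): Top centre of the only red-capped vial (17 mm across, its top 37 mm above the disc) among eight amber vials held fast in the carousel disc (184 mm across, its top 30 mm above the bench), 75 mm from the axis; the seven others have white caps.
- pointer (a point): Inner end of the orange pointer block (16 mm wide) on the rim of the fixed grey stand (236 mm across), 100 mm from the axis, 30 mm above the bench.
- turntable: The carousel with all it carries: disc, vials, hub cup and, hidden in the cup, six hard flat-topped teeth. Their gaps repeat every 60 degrees and let the pins in only within about 3.5 degrees either side, at an angle that differs each time and cannot be seen. Origin on the axis at bench height; this frame does not turn.
- head: The spindle with all it carries: knob, yellow collar and six steel pins under it. Pins and teeth do not steer themselves in, and chip above 25 N; pushed harder than about 12 N the pins drag the carousel round instead of sliding over its teeth. Origin on the axis at bench height; this frame does not turn.
- cube_box_mid (a point): Bystander, loose, to be left alone: centre of the clear plastic box 66x65x49 mm.
- notebook_mid (a point): Bystander, loose, to be left alone: centre of the navy notebook 98x72x9 mm.
- tip_box_purple_mid (a point): Bystander, loose, to be left alone: centre of the purple pipette-tip box 90x127x63 mm.
- marker_red_mid (a point): Bystander, loose, to be left alone: centre of the red-capped marker 12x137x14 mm.
- petri_dish_mid (a point): Bystander, loose, to be left alone: centre of the tan petri dish, 91 mm across, 17 mm high.
- cap_0_mid (a point): Bystander, loose, to be left alone: centre of the blue screw cap, 34 mm across, 14 mm high.

How it is judged:
By the outcome, as a careful person would: the job done as asked, in the order asked, and still so for the second after the job is handed in, with the robot touching nothing.
It also fails if it takes over 48 s, if anything falls off the work surface, if the arm or the gripper's body presses on something with over 40 N, if the wrist force passes 120 N, or if a joint passes its speed limit or range.

## Working session

There is one attempt and no reset: what is moved stays moved. The work goes in short steps, Python scripts to look and compute and a tool call to move; the robot and the scene stay as the last step left them, time stands still between calls to the robot, and variables do not carry over. Pictures are saved under pics/ and viewed, and the job is handed in when it is done.

Besides the shell and the picture viewer there is one more tool, called after "Call:" by a JSON object that holds its "api" and its "payload", one argument or row to a line. step_arm: Moves the arm, as the interface text tells. Its arguments: {"type":"object","properties":{"plan":{"type":"array"},"force":{"type":"number"}},"required":["plan"]}

```bash
mkdir -p pics
cat > h.py <<'E'
from cell import arm
import numpy as np, cv2
def snap(n,f):
    im,d=arm.get_image(n); c=arm.calibration(n)
    cv2.imwrite('pics/'+f+'.png',im[:,:,::-1]); np.savez('pics/'+f+'.npz',im=im,d=d,**{k:np.array(v) for k,v in c.items()})
    return im,d,c
def rayplane(c,uv,z):
    p=cv2.undistortPoints(np.array(uv,float).reshape(-1,1,2),np.array(c['mtx']),np.array(c['dist_coeffs'])).reshape(-1,2)
    R=np.array(c['R']);t=np.array(c['t']).ravel(); o=-R.T@t
    d=np.c_[p,np.ones(len(p))]@R
    return o+d*((z-o[2])/d[:,2])[:,None]
def st():
    s=arm.observe(); print({k:np.round(s[k],4).tolist() for k in s})
    return s
E
python3 - <<'E'
from h import *
st()
for n in ('top','scene'): 
    c=snap(n,n+'0')[2]; print(n,c)
st()
E
```

```text
{'clock': 0.0, 'joints': [-1.3166, 0.4352, 0.025, 1.5741, -0.0116, 1.134, -0.0751], 'dq': [-0.0007, 0.0024, -0.0004, 0.0001, 0.0022, -0.0002, 0.0018], 'joint_efforts': [-0.001, -66.7855, 0.9844, -31.4461, -0.0605, 0.0426, 0.0002], 'position': [0.2181, 0.5852, 0.2479], 'ee_rot': [-0.5575, -3.0916, 0.0025], 'force': [-0.1023, 0.4894, 0.21], 'ft_torque': [0.029, 0.0279, 0.0171], 'width': 0.9994}
top {'mtx': array([[532.99682655,   0.        , 279.22620267],
       [  0.        , 532.99682655, 210.17897849],
       [  0.        ,   0.        ,   1.        ]]), 'dist_coeffs': array([-0.07293741,  0.        ,  0.        ,  0.        ,  0.        ]), 'R': array([[-4.36080708e-03, -9.99989881e-01, -1.10528586e-03],
       [-9.94226305e-01,  4.45417307e-03, -1.07211076e-01],
       [ 1.07214915e-01,  6.31377455e-04, -9.94235668e-01]]), 't': array([-0.03048784,  0.60293644,  1.36430035])}
scene {'mtx': array([[412.93046449,   0.        , 283.32168481],
       [  0.        , 412.93046449, 206.43947351],
       [  0.        ,   0.        ,   1.        ]]), 'dist_coeffs': array([-0.05606629,  0.        ,  0.        ,  0.        ,  0.        ]), 'R': array([[ 0.86112192, -0.50819431, -0.01440758],
       [-0.3454337 , -0.56406533, -0.75000391],
       [ 0.3730209 ,  0.65082167, -0.66127646]]), 't': array([-0.49958255,  0.28398933,  0.8288002 ])}
{'clock': 0.1, 'joints': [-1.3166, 0.4351, 0.025, 1.574, -0.0116, 1.134, -0.0751], 'dq': [0.0008, -0.0016, 0.0001, -0.0045, -0.0007, 0.0005, 0.0003], 'joint_efforts': [0.0022, -66.9125, 0.9873, -31.5141, -0.0606, 0.0373, 0.0], 'position': [0.2182, 0.5852, 0.2481], 'ee_rot': [-0.5576, -3.0916, 0.0021], 'force': [0.0399, -0.3827, -0.3115], 'ft_torque': [-0.0336, 0.0427, 0.0048], 'width': 1.0007}
```

View pics/top0.png

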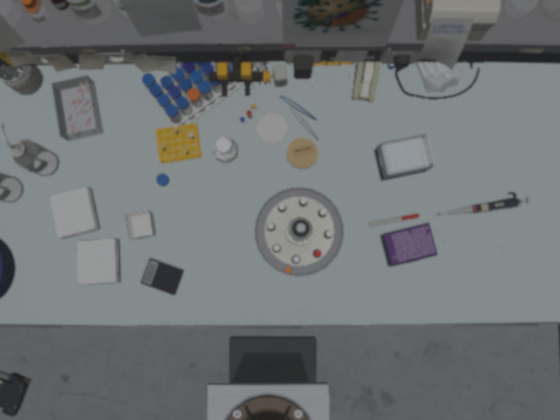

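View pics/scene0.png

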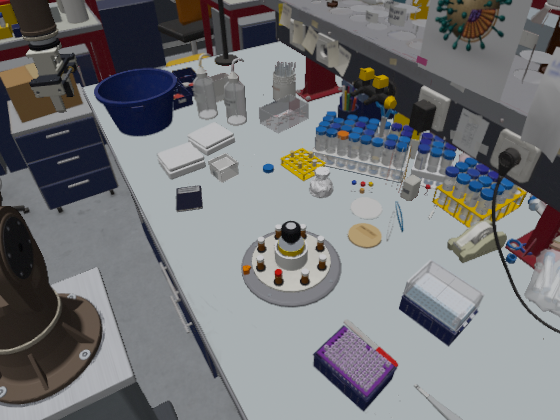

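Run:
```python
from h import *
for n,win in (('top',(230,170,370,290)),('scene',(230,200,350,310))):
    z=np.load(f'pics/{n}0.npz'); im=z['im']; c={k:z[k] for k in('mtx','dist_coeffs','R','t')}
    hsv=cv2.cvtColor(im,cv2.COLOR_RGB2HSV)
    x0,y0,x1,y1=win
    def blob(lo,hi,name,zz):
        m=cv2.inRange(hsv,lo,hi); mm=np.zeros_like(m); mm[y0:y1,x0:x1]=m[y0:y1,x0:x1]
        k,l,s,ce=cv2.connectedComponentsWithStats(mm)
        for i in range(1,k):
            if s[i,4]>=8: print(n,name,s[i].tolist(),ce[i].round(1),rayplane(c,[ce[i]],zz).round(4)[0], 'depth',round(float(z['d'][int(ce[i][1]),int(ce[i][0])]),4))
    blob((0,150,60),(6,255,255),'red',.067); blob((172,150,60),(180,255,255),'red2',.067)
    blob((7,150,60),(18,255,255),'orange',.03)
    blob((0,0,0),(180,255,45),'black',.1175)
    blob((20,120,60),(35,255,255),'yellow',.085)
    im2=cv2.resize(im[y0:y1,x0:x1],None,fx=5,fy=5,interpolation=cv2.INTER_CUBIC); cv2.imwrite(f'pics/{n}0z.png',im2[:,:,::-1])
```

```text
top red [315, 251, 5, 5, 16] [317.1 252.7] [ 0.4902 -0.1288  0.067 ] depth 1.3506
top orange [286, 268, 4, 4, 12] [287.8 269.7] [ 0.4476 -0.0546  0.03  ] depth 1.3833
scene red [275, 269, 7, 8, 44] [277.9 272.5] [ 0.4884 -0.1346  0.067 ] depth 0.8832
scene orange [276, 231, 5, 7, 25] [277.6 233.9] [ 0.5634 -0.0016  0.03  ] depth 0.9937
scene orange [301, 231, 4, 6, 18] [302.2 233. ] [ 0.6169 -0.0305  0.03  ] depth 0.9886
scene orange [318, 243, 5, 7, 24] [319.5 245.7] [ 0.6293 -0.0881  0.03  ] depth 0.9642
scene orange [259, 244, 5, 7, 23] [260.4 246.6] [ 0.507  -0.0171  0.03  ] depth 0.9622
scene orange [258, 263, 5, 7, 24] [259.5 265.5] [ 0.4772 -0.0682  0.03  ] depth 0.9211
scene orange [319, 262, 6, 7, 28] [321.  264.2] [ 0.5994 -0.1378  0.03  ] depth 0.9163
scene orange [243, 265, 8, 9, 53] [246.1 269. ] [ 0.4462 -0.0615  0.03  ] depth 0.9346
scene orange [275, 275, 6, 9, 30] [277.4 279.1] [ 0.4927 -0.1232  0.03  ] depth 0.8896
scene orange [302, 276, 5, 7, 25] [303.5 279.2] [ 0.5419 -0.1533  0.03  ] depth 0.8885
scene black [281, 222, 20, 21, 267] [290.5 233.6] [ 0.5461 -0.0916  0.1175] depth 0.8775
scene black [316, 247, 8, 4, 14] [319.5 249. ] [ 0.5743 -0.1618  0.1175] depth 0.9701
scene black [258, 249, 8, 3, 8] [261.5 250.5] [ 0.4688 -0.1025  0.1175] depth 0.9696
scene black [318, 265, 8, 5, 15] [321.3 267.8] [ 0.5486 -0.2056  0.1175] depth 0.9272
scene black [257, 266, 8, 5, 14] [260.9 268.9] [ 0.4444 -0.1455  0.1175] depth 0.9241
scene black [274, 280, 9, 5, 14] [278.2 282.6] [ 0.4567 -0.1931  0.1175] depth 0.8962
scene black [300, 280, 9, 5, 14] [304.2 282.4] [ 0.4998 -0.2188  0.1175] depth 0.8945
scene yellow [278, 245, 26, 11, 121] [290.8 251.5] [ 0.5348 -0.1114  0.085 ] depth 0.9023
```

View pics/top0z.png

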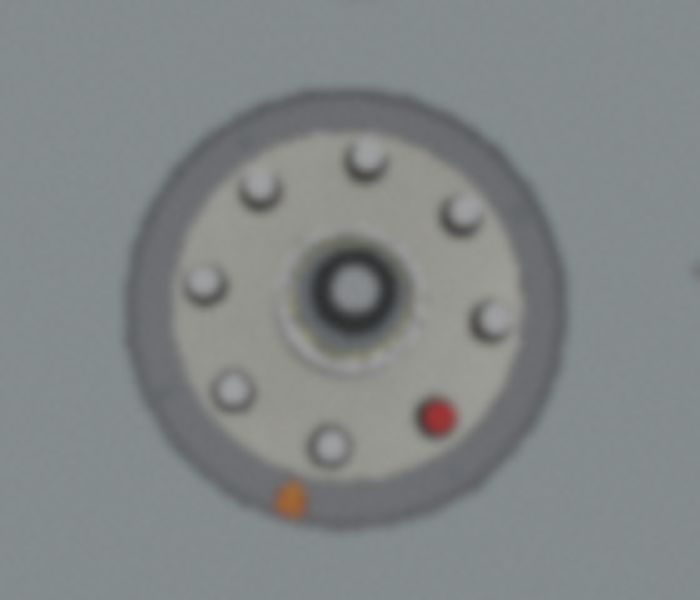

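View pics/scene0z.png

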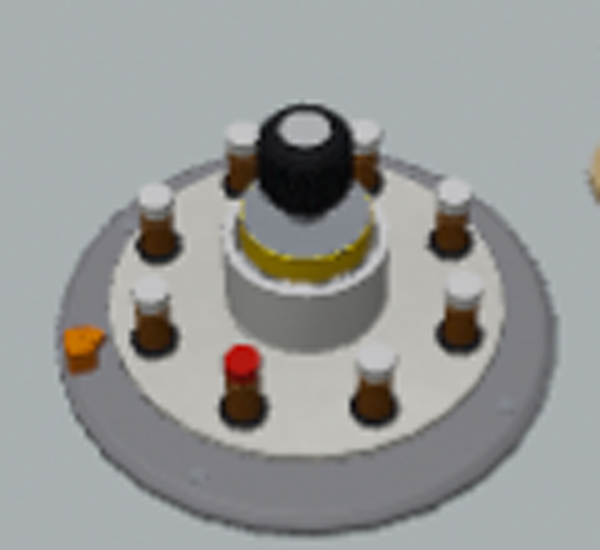

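Run:
```python
from h import *
def c_(n):
    z=np.load(f'pics/{n}0.npz'); return z['im'],z['d'],{k:z[k] for k in('mtx','dist_coeffs','R','t')}
im,d,c=c_('top')
P=np.array([[262,188],[367,158],[462,212],[494,318],[437,417],[330,446],[233,390],[207,283]],float)/5-.4+[230,170]
w=rayplane(c,P,.067); A=w.mean(0); print('top caps axis',A, np.hypot(*(w-A)[:,:2].T).round(4))
k=rayplane(c,np.array([[354,290]])/5-.4+[230,170],.135);print('knobtop',k)
hs=[]
cnt=lambda m: max(cv2.findContours(m,cv2.RETR_EXTERNAL,cv2.CHAIN_APPROX_NONE)[0],key=cv2.contourArea)
im3,d3,c3=c_('scene')
P3=np.array([[155,193],[243,132],[365,130],[455,190],[462,285],[375,358],[242,358],[150,290]],float)/5-.4+[230,200]
w3=rayplane(c3,P3,.067); A3=w3.mean(0); print('scene caps axis',A3,np.hypot(*(w3-A3)[:,:2].T).round(4))
print('knobtop',rayplane(c3,np.array([[304,128]])/5-.4+[230,200],.135))
for nm,ww,a,pt,r in (('top',w,A,[0.4476,-.0546],4),('scene',w3,A3,[.4462,-.0615],6)):
    ar=np.arctan2(*(ww[r]-a)[[1,0]]); 
    an=np.unwrap(np.arctan2((ww-a)[:,1],(ww-a)[:,0])); 
    ap=np.arctan2(pt[1]-a[1],pt[0]-a[0]); print(nm,'red',ar,'ptr',ap,'diff',(ar-ap+np.pi)%(2*np.pi)-np.pi, np.degrees(an))
# height check via depth near the centre
for (u,v) in [(300,228),(301,229)]:
    z=d[v,u]; p=rayplane(c,[[u,v]],0)[0]; R=c['R'];t=c['t']; o=-R.T@t; print(o+(p-o)*z/((R@p+t)[2]))
```

```text
top caps axis [ 0.54853999 -0.08432789  0.067     ] [0.0729 0.074  0.0737 0.0743 0.0738 0.0742 0.0744 0.0729]
knobtop [[ 0.5491223  -0.08424515  0.135     ]]
scene caps axis [ 0.54995747 -0.08615897  0.067     ] [0.0755 0.0753 0.0759 0.0755 0.0745 0.0756 0.0748 0.0755]
knobtop [[ 0.55017905 -0.08463079  0.135     ]]
top red -2.500110938660539 ptr 2.855179657921704 diff 0.927894710597343 [  37.12966985   -7.61586803  -52.03323111  -96.93100971 -143.2458051
 -187.93157353 -232.82879991 -277.54465037]
scene red -2.490464197052413 ptr 2.908261679147847 diff 0.8844594309793266 [ 126.43614183   82.13722839   36.79668012   -7.55955231  -53.47512044
  -98.29372712 -142.69308752 -187.00920732]
[ 0.54813881 -0.08325996  0.13524686]
[ 0.54564028 -0.08562201  0.13613668]
```

```bash
cat > g.py <<'E'
from h import *
from scipy.spatial.transform import Rotation as Ro
import sys
s=arm.observe(); R=Ro.from_rotvec(s['ee_rot']).as_matrix()
g=np.array([float(a) for a in sys.argv[1:4]]) if len(sys.argv)>3 else np.array([.549,-.0848,.20])
print('clock',round(s['clock'],2),'pos',np.round(s['position'],4),'j',np.round(s['joints'],3),'w',round(s['width'],3),'F',np.round(s['force'],2),'T',np.round(s['ft_torque'],3))
print('R',R.round(3).tolist()); print('yaw x',np.degrees(np.arctan2(R[1,0],R[0,0])).round(2),'tilt',np.degrees(R[:,2]+[0,0,1]).round(2))
print('to goal tool cm',(R.T@(g-s['position'])*100).round(3))
E
python3 g.py
```

```text
clock 0.1 pos [0.2182 0.5852 0.2481] j [-1.317  0.435  0.025  1.574 -0.012  1.134 -0.075] w 1.001 F [ 0.04 -0.38 -0.31] T [-0.034  0.043  0.005]
R [[-0.937, 0.349, -0.0], [0.349, 0.937, -0.001], [-0.0, -0.001, -1.0]]
yaw x 159.55 tilt [-0.02 -0.07  0.  ]
to goal tool cm [-54.398 -51.221   4.883]
```

Call:
{"api": "step_arm", "payload": {
  "plan": [
    {"tx": -2.7, "ty": -2.5, "hand": 1},
    {"tx": -2.7, "ty": -2.5, "hand": 1},
    {"tx": -2.7, "ty": -2.5, "hand": 1},
    {"tx": -2.7, "ty": -2.5, "hand": 1},
    {"tx": -2.7, "ty": -2.5, "hand": 1},
    {"tx": -2.7, "ty": -2.5, "hand": 1},
    {"tx": -2.7, "ty": -2.5, "hand": 1},
    {"tx": -2.7, "ty": -2.5, "hand": 1},
    {"tx": -2.7, "ty": -2.5, "hand": 1},
    {"tx": -2.7, "ty": -2.5, "hand": 1}
  ]
}}

```text
invalid input at $.plan[0]: expected keys wx, wy, wz, tx, ty, tz, hand
```

```bash
python3 g.py
```

```text
clock 0.1 pos [0.2182 0.5852 0.2481] j [-1.317  0.435  0.025  1.574 -0.012  1.134 -0.075] w 1.001 F [ 0.04 -0.38 -0.31] T [-0.034  0.043  0.005]
R [[-0.937, 0.349, -0.0], [0.349, 0.937, -0.001], [-0.0, -0.001, -1.0]]
yaw x 159.55 tilt [-0.02 -0.07  0.  ]
to goal tool cm [-54.398 -51.221   4.883]
```

Call:
{"api": "step_arm", "payload": {
  "plan": [
    {"wx": 0, "wy": 0, "wz": 0, "tx": -2.7, "ty": -2.5, "tz": 0, "hand": 1},
    {"wx": 0, "wy": 0, "wz": 0, "tx": -2.7, "ty": -2.5, "tz": 0, "hand": 1},
    {"wx": 0, "wy": 0, "wz": 0, "tx": -2.7, "ty": -2.5, "tz": 0, "hand": 1},
    {"wx": 0, "wy": 0, "wz": 0, "tx": -2.7, "ty": -2.5, "tz": 0, "hand": 1},
    {"wx": 0, "wy": 0, "wz": 0, "tx": -2.7, "ty": -2.5, "tz": 0, "hand": 1},
    {"wx": 0, "wy": 0, "wz": 0, "tx": -2.7, "ty": -2.5, "tz": 0, "hand": 1},
    {"wx": 0, "wy": 0, "wz": 0, "tx": -2.7, "ty": -2.5, "tz": 0, "hand": 1},
    {"wx": 0, "wy": 0, "wz": 0, "tx": -2.7, "ty": -2.5, "tz": 0, "hand": 1},
    {"wx": 0, "wy": 0, "wz": 0, "tx": -2.7, "ty": -2.5, "tz": 0, "hand": 1},
    {"wx": 0, "wy": 0, "wz": 0, "tx": -2.7, "ty": -2.5, "tz": 0, "hand": 1}
  ]
}}

```text
clock: 0.93
position: [0.3842, 0.2552, 0.2486]
ee_rot: [-0.557, -3.092, 0.0]
force: [0.6, 0.3, 0.5]
width: 1.0
```

```bash
python3 g.py
```

```text
clock 0.93 pos [0.3842 0.2552 0.2486] j [-0.844  0.164  0.164  1.964 -0.032  1.015  0.549] w 1.0 F [0.57 0.35 0.5 ] T [ 0.    -0.073 -0.014]
R [[-0.937, 0.349, -0.0], [0.349, 0.937, -0.0], [0.0, -0.0, -1.0]]
yaw x 159.56 tilt [-0.01 -0.    0.  ]
to goal tool cm [-27.313 -26.105   4.862]
```

Call:
{"api": "step_arm", "payload": {
  "plan": [
    {"wx": 0, "wy": 0, "wz": 0, "tx": -2.73, "ty": -2.61, "tz": 0.4, "hand": 1},
    {"wx": 0, "wy": 0, "wz": 0, "tx": -2.73, "ty": -2.61, "tz": 0.4, "hand": 1},
    {"wx": 0, "wy": 0, "wz": 0, "tx": -2.73, "ty": -2.61, "tz": 0.4, "hand": 1},
    {"wx": 0, "wy": 0, "wz": 0, "tx": -2.73, "ty": -2.61, "tz": 0.4, "hand": 1},
    {"wx": 0, "wy": 0, "wz": 0, "tx": -2.73, "ty": -2.61, "tz": 0.4, "hand": 1},
    {"wx": 0, "wy": 0, "wz": 0, "tx": -2.73, "ty": -2.61, "tz": 0.4, "hand": 1},
    {"wx": 0, "wy": 0, "wz": 0, "tx": -2.73, "ty": -2.61, "tz": 0.4, "hand": 1},
    {"wx": 0, "wy": 0, "wz": 0, "tx": -2.73, "ty": -2.61, "tz": 0.4, "hand": 1},
    {"wx": 0, "wy": 0, "wz": 0, "tx": -2.73, "ty": -2.61, "tz": 0.4, "hand": 1},
    {"wx": 0, "wy": 0, "wz": 0, "tx": -2.73, "ty": -2.61, "tz": 0.4, "hand": 1}
  ]
}}

```text
clock: 1.77
position: [0.5489, -0.0846, 0.2083]
ee_rot: [-0.557, -3.091, -0.0]
force: [0.5, 0.5, 0.3]
width: 0.996
```

```bash
python3 g.py
python3 - <<'E'
from h import *
im,d,c=snap('wrist','wrist1'); print(c['t'],c['mtx'].tolist(),c['R'].round(3).tolist())
E
```

```text
clock 1.77 pos [ 0.5489 -0.0846  0.2083] j [-0.225  0.369  0.378  1.821 -0.161  0.982  1.434] w 0.996 F [0.52 0.47 0.34] T [ 0.055 -0.006 -0.077]
R [[-0.937, 0.349, -0.0], [0.349, 0.937, 0.0], [0.0, -0.0, -1.0]]
yaw x 159.57 tilt [-0.02  0.01  0.  ]
to goal tool cm [-0.018 -0.018  0.831]
[-0.10893318 -0.54876872  0.20063739] [[365.78888681103905, 0.0, 280.4604957593642], [0.0, 365.78888681103905, 209.25752898187693], [0.0, 0.0, 1.0]] [[0.356, 0.934, -0.004], [0.899, -0.341, 0.276], [0.256, -0.102, -0.961]]
```

View pics/wrist1.png

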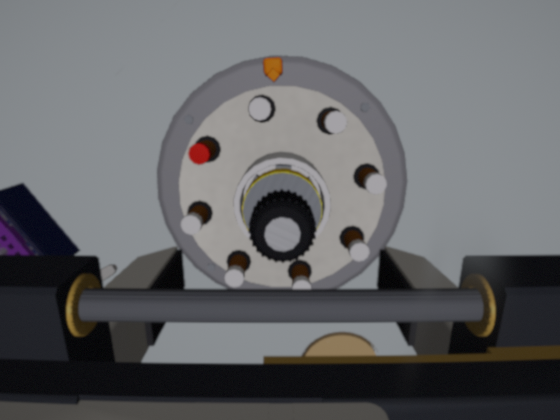

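Run:
```python
from h import *
z=np.load('pics/wrist1.npz');c={k:z[k] for k in('mtx','dist_coeffs','R','t')}
im=z['im']
P=np.array([[261,108],[332,122],[375,184],[360,251],[302,285],[235,275],[191,224],[200,153.]])
w=rayplane(c,P,.067)
A=w[[0,1,2,3,6,7]]; 
B=np.c_[2*w[:,:2],np.ones(8)]; x=np.linalg.lstsq(B,(w[:,:2]**2).sum(1),rcond=None)[0]; print(x[:2],np.hypot(*(w[:,:2]-x[:2]).T).round(4))
print('knob',rayplane(c,[[282.5,234]],.135))
p=rayplane(c,[[273.5,80]],.03)[0];print('ptr tip',p,np.hypot(*(p[:2]-x[:2])))
a=np.arctan2(*(w[7,:2]-x[:2])[::-1]);b=np.arctan2(*(p[:2]-x[:2])[::-1]);print(a,b,(a-b)%6.283)
```

```text
[ 0.55036454 -0.09167953] [0.0741 0.0726 0.0737 0.0752 0.0727 0.0729 0.0746 0.0736]
knob [[ 0.55115175 -0.09159609  0.135     ]]
ptr tip [ 0.45973909 -0.06459778  0.03      ] 0.09458537128469138
-2.50300568130947 2.8512080714915142 0.9287862471990165
```

```bash
python3 g.py
python3 - <<'E'
from h import *
im,d,c=snap('wrist','wrist2')
hsv=cv2.cvtColor(im,cv2.COLOR_RGB2HSV)
red=cv2.inRange(hsv,(0,180,80),(6,255,255)); m=cv2.moments(red,True); r=(m['m10']/m['m00'],m['m01']/m['m00'])
o=cv2.inRange(hsv,(8,180,80),(18,255,255)); o[150:]=0; m=cv2.moments(o,True); oo=(m['m10']/m['m00'],m['m01']/m['m00'])
print(r,oo,rayplane(c,[r],.067),rayplane(c,[oo],.03))
E
python3 g.py
```

```text
clock 1.82 pos [ 0.5509 -0.093   0.2081] j [-0.218  0.374  0.385  1.816 -0.16   0.981  1.439] w 1.001 F [ 3.48 -7.06  1.44] T [-0.535 -0.241  0.013]
R [[-0.935, 0.356, 0.002], [0.356, 0.935, -0.005], [-0.003, -0.004, -1.0]]
yaw x 159.16 tilt [ 0.09 -0.3   0.  ]
to goal tool cm [0.469 0.702 0.804]
(208.90769230769232, 146.32) (281.29595015576325, 60.308411214953274) [[ 0.48751791 -0.1239618   0.067     ]] [[ 0.44628236 -0.04989748  0.03      ]]
clock 1.87 pos [ 0.5495 -0.09    0.2081] j [-0.221  0.371  0.383  1.819 -0.159  0.981  1.433] w 1.0 F [-0.4   0.26 -0.7 ] T [-0.006  0.031  0.016]
R [[-0.934, 0.357, 0.0], [0.357, 0.934, -0.004], [-0.002, -0.004, -1.0]]
yaw x 159.09 tilt [ 0.01 -0.22  0.  ]
to goal tool cm [0.235 0.467 0.807]
```

View pics/wrist2.png

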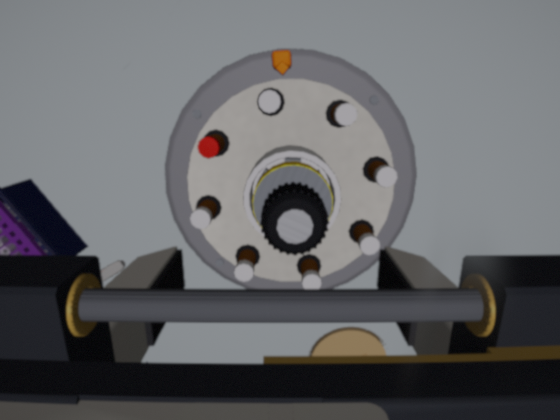

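Call:
{"api": "step_arm", "payload": {
  "plan": [
    {"wx": 0, "wy": 0, "wz": 0, "tx": 0, "ty": 0, "tz": 0.2, "hand": 1},
    {"wx": 0, "wy": 0, "wz": 0, "tx": 0, "ty": 0, "tz": 0.2, "hand": 1},
    {"wx": 0, "wy": 0, "wz": 0, "tx": 0, "ty": 0, "tz": 0.2, "hand": 1},
    {"wx": 0, "wy": 0, "wz": 0, "tx": 0, "ty": 0, "tz": 0.2, "hand": 1},
    {"wx": 0, "wy": 0, "wz": 0, "tx": 0, "ty": 0, "tz": 0, "hand": 1},
    {"wx": 0, "wy": 0, "wz": 0, "tx": 0, "ty": 0, "tz": 0, "hand": 1},
    {"wx": 0, "wy": 0, "wz": 0, "tx": 0, "ty": 0, "tz": 0, "hand": 1},
    {"wx": 0, "wy": 0, "wz": 0, "tx": 0, "ty": 0, "tz": 0, "hand": 1},
    {"wx": 0, "wy": 0, "wz": 0, "tx": 0, "ty": 0, "tz": 0, "hand": 1},
    {"wx": 0, "wy": 0, "wz": 0, "tx": 0, "ty": 0, "tz": 0, "hand": 1}
  ]
}}

```text
clock: 2.7
position: [0.5486, -0.0828, 0.2008]
ee_rot: [0.557, 3.091, 0.0]
force: [0.9, 0.8, 0.8]
width: 1.003
```

```bash
python3 g.py
python3 - <<'E'
from h import *
im,d,c=snap('wrist','wrist3')
hsv=cv2.cvtColor(im,cv2.COLOR_RGB2HSV)
red=cv2.inRange(hsv,(0,180,80),(6,255,255)); m=cv2.moments(red,True); r=(m['m10']/m['m00'],m['m01']/m['m00'])
o=cv2.inRange(hsv,(8,180,80),(18,255,255)); o[150:]=0; m=cv2.moments(o,True); oo=(m['m10']/m['m00'],m['m01']/m['m00'])
print(r,oo,rayplane(c,[r],.067),rayplane(c,[oo],.03))
# white caps / knob top blobs
k=cv2.inRange(hsv,(0,0,0),(180,255,40));k[290:]=0;k[:,:180]=0;k[:,380:]=0
n,l,s,ce=cv2.connectedComponentsWithStats(k)
print([(s[i].tolist(),ce[i].round(1).tolist()) for i in range(1,n) if s[i,4]>60])
E
python3 g.py
```

```text
clock 2.7 pos [ 0.5486 -0.0828  0.2008] j [-0.226  0.376  0.375  1.831 -0.164  0.964  1.433] w 1.003 F [0.92 0.75 0.83] T [ 0.004 -0.066  0.026]
R [[-0.937, 0.349, 0.0], [0.349, 0.937, 0.0], [-0.0, 0.0, -1.0]]
yaw x 159.56 tilt [0.01 0.   0.  ]
to goal tool cm [-0.102 -0.173  0.084]
(195.2417910447761, 155.20597014925374) (270.4320241691843, 67.29607250755286) [[ 0.48906601 -0.12723751  0.067     ]] [[ 0.44769557 -0.05310136  0.03      ]]
[([317, 110, 16, 24, 109], [321.5, 120.0]), ([196, 139, 20, 24, 158], [208.8, 149.1]), ([355, 167, 22, 22, 173], [361.5, 176.4]), ([246, 194, 68, 88, 2749], [280.4, 229.0]), ([186, 205, 22, 21, 160], [199.6, 213.7]), ([340, 231, 22, 20, 153], [347.7, 238.6]), ([180, 251, 4, 39, 99], [180.9, 273.1]), ([225, 255, 22, 19, 137], [237.2, 261.8])]
clock 2.75 pos [ 0.5486 -0.0829  0.2008] j [-0.226  0.376  0.375  1.832 -0.165  0.964  1.434] w 1.0 F [-0.22  0.59  0.32] T [ 0.025 -0.001  0.009]
R [[-0.937, 0.349, 0.0], [0.349, 0.937, 0.0], [-0.0, 0.0, -1.0]]
yaw x 159.55 tilt [0.01 0.   0.  ]
to goal tool cm [-0.105 -0.168  0.079]
```

View pics/wrist3.png

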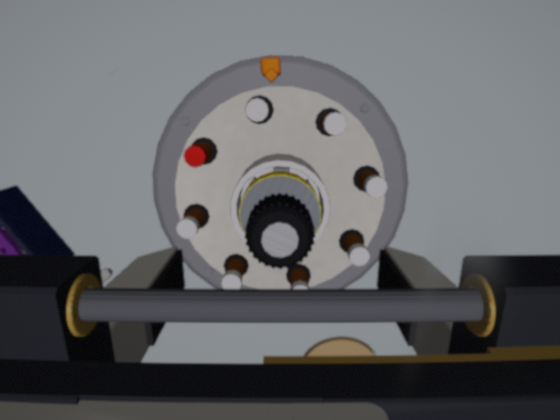

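Run:
```python
from h import *
z=np.load('pics/wrist3.npz');c={k:z[k] for k in('mtx','dist_coeffs','R','t')}
P=np.array([[258.5,110],[331.5,123],[375.5,186],[360,255],[195.2,155.2],[187.5,228]])
w=rayplane(c,P,.067)
x=np.linalg.lstsq(np.c_[2*w[:,:2],np.ones(6)],(w[:,:2]**2).sum(1),rcond=None)[0]; print(x[:2],np.hypot(*(w[:,:2]-x[:2]).T).round(4))
print('knob',rayplane(c,[[280.5,239]],.135))
p=rayplane(c,[[271,80]],.03)[0];print(p)
b=np.arctan2(*(p[:2]-x[:2])[::-1]);a=np.arctan2(*(w[4,:2]-x[:2])[::-1]);print((a-b)%6.283)
```

```text
[ 0.54909062 -0.08288249] [0.0745 0.0739 0.0742 0.0746 0.0747 0.0739]
knob [[ 0.54886195 -0.08241162  0.135     ]]
[ 0.45683645 -0.05609642  0.03      ]
0.9189593619841991
```

Call:
{"api": "step_arm", "payload": {
  "plan": [
    {"wx": 0, "wy": 0, "wz": 0, "tx": 0, "ty": -0.06, "tz": 1, "hand": 1},
    {"wx": 0, "wy": 0, "wz": 0, "tx": 0, "ty": 0, "tz": 1.5, "hand": 1},
    {"wx": 0, "wy": 0, "wz": 0, "tx": 0, "ty": 0, "tz": 1.5, "hand": 1},
    {"wx": 0, "wy": 0, "wz": 0, "tx": 0, "ty": 0, "tz": 1.5, "hand": 1},
    {"wx": 0, "wy": 0, "wz": 0, "tx": 0, "ty": 0, "tz": 1.0, "hand": 1},
    {"wx": 0, "wy": 0, "wz": 0, "tx": 0, "ty": 0, "tz": 0.8, "hand": 1},
    {"wx": 0, "wy": 0, "wz": 0, "tx": 0, "ty": 0, "tz": 0.5, "hand": 1},
    {"wx": 0, "wy": 0, "wz": 0, "tx": 0, "ty": 0, "tz": 0.2, "hand": 1},
    {"wx": 0, "wy": 0, "wz": 0, "tx": 0, "ty": 0, "tz": 0, "hand": 1},
    {"wx": 0, "wy": 0, "wz": 0, "tx": 0, "ty": 0, "tz": 0, "hand": 1}
  ]
}}

```text
clock: 3.58
position: [0.5488, -0.0835, 0.1212]
ee_rot: [0.557, 3.091, 0.0]
force: [0.3, -0.5, 0.2]
width: 1.001
```

```bash
python3 g.py .549 -.0835 .1205
```

```text
clock 3.58 pos [ 0.5488 -0.0835  0.1212] j [-0.192  0.475  0.34   1.912 -0.216  0.789  1.48 ] w 1.001 F [ 0.3  -0.51  0.2 ] T [ 0.008 -0.036 -0.048]
R [[-0.937, 0.349, 0.001], [0.349, 0.937, -0.0], [-0.001, 0.0, -1.0]]
yaw x 159.55 tilt [ 0.05 -0.    0.  ]
to goal tool cm [-0.021  0.01   0.066]
```

Call:
{"api": "step_arm", "payload": {
  "plan": [
    {"wx": 0, "wy": 0, "wz": 0, "tx": 0, "ty": 0, "tz": 0, "hand": 0},
    {"wx": 0, "wy": 0, "wz": 0, "tx": 0, "ty": 0, "tz": 0, "hand": 0},
    {"wx": 0, "wy": 0, "wz": 0, "tx": 0, "ty": 0, "tz": 0, "hand": 0},
    {"wx": 0, "wy": 0, "wz": 0, "tx": 0, "ty": 0, "tz": 0, "hand": 0},
    {"wx": 0, "wy": 0, "wz": 0, "tx": 0, "ty": 0, "tz": 0, "hand": 0},
    {"wx": 0, "wy": 0, "wz": 0, "tx": 0, "ty": 0, "tz": 0, "hand": 0},
    {"wx": 0, "wy": 0, "wz": 0, "tx": 0, "ty": 0, "tz": 0, "hand": 0},
    {"wx": 0, "wy": 0, "wz": 0, "tx": 0, "ty": 0, "tz": 0, "hand": 0},
    {"wx": 0, "wy": 0, "wz": 0, "tx": 0, "ty": 0, "tz": 0, "hand": 0},
    {"wx": 0, "wy": 0, "wz": 0, "tx": 0, "ty": 0, "tz": 0, "hand": 0}
  ],
  "force": 25
}}

```text
clock: 4.42
position: [0.5484, -0.0834, 0.1207]
ee_rot: [-0.558, -3.092, -0.0]
force: [-0.1, 0.2, 0.2]
width: 0.452
```

```bash
python3 g.py .549 -.0835 .1205
```

```text
clock 4.42 pos [ 0.5484 -0.0834  0.1207] j [-0.192  0.475  0.34   1.912 -0.217  0.789  1.48 ] w 0.452 F [-0.11  0.18  0.24] T [ 0.05  -0.051 -0.05 ]
R [[-0.937, 0.349, -0.0], [0.349, 0.937, 0.0], [0.0, 0.0, -1.0]]
yaw x 159.55 tilt [-0.  0.  0.]
to goal tool cm [-0.061  0.011  0.022]
```

Call:
{"api": "step_arm", "payload": {
  "plan": [
    {"wx": 0, "wy": 0, "wz": 0, "tx": 0, "ty": 0, "tz": 0.07, "hand": 0},
    {"wx": 0, "wy": 0, "wz": 0, "tx": 0, "ty": 0, "tz": 0.07, "hand": 0},
    {"wx": 0, "wy": 0, "wz": 0, "tx": 0, "ty": 0, "tz": 0.07, "hand": 0},
    {"wx": 0, "wy": 0, "wz": 0, "tx": 0, "ty": 0, "tz": 0.07, "hand": 0},
    {"wx": 0, "wy": 0, "wz": 0, "tx": 0, "ty": 0, "tz": 0.07, "hand": 0},
    {"wx": 0, "wy": 0, "wz": 0, "tx": 0, "ty": 0, "tz": 0.07, "hand": 0},
    {"wx": 0, "wy": 0, "wz": 0, "tx": 0, "ty": 0, "tz": 0.07, "hand": 0},
    {"wx": 0, "wy": 0, "wz": 0, "tx": 0, "ty": 0, "tz": 0.07, "hand": 0},
    {"wx": 0, "wy": 0, "wz": 0, "tx": 0, "ty": 0, "tz": 0.07, "hand": 0},
    {"wx": 0, "wy": 0, "wz": 0, "tx": 0, "ty": 0, "tz": 0, "hand": 0}
  ]
}}

```text
clock: 5.25
position: [0.5484, -0.0834, 0.1145]
ee_rot: [0.558, 3.092, 0.0]
force: [0.1, 0.3, 2.9]
width: 0.455
```

```bash
python3 g.py .549 -.0835 .1205
```

```text
clock 5.25 pos [ 0.5484 -0.0834  0.1145] j [-0.189  0.484  0.336  1.917 -0.221  0.776  1.484] w 0.455 F [0.14 0.34 2.93] T [ 0.155  0.174 -0.018]
R [[-0.937, 0.349, 0.0], [0.349, 0.937, 0.0], [-0.0, 0.0, -1.0]]
yaw x 159.55 tilt [0.01 0.   0.  ]
to goal tool cm [-0.056  0.01  -0.601]
```

Call:
{"api": "step_arm", "payload": {
  "plan": [
    {"wx": 0, "wy": 0, "wz": 0, "tx": 0, "ty": 0, "tz": 0.06, "hand": 0},
    {"wx": 0, "wy": 0, "wz": 0, "tx": 0, "ty": 0, "tz": 0.06, "hand": 0},
    {"wx": 0, "wy": 0, "wz": 0.25, "tx": 0, "ty": 0, "tz": 0, "hand": 0},
    {"wx": 0, "wy": 0, "wz": 0.25, "tx": 0, "ty": 0, "tz": 0, "hand": 0},
    {"wx": 0, "wy": 0, "wz": 0.25, "tx": 0, "ty": 0, "tz": 0, "hand": 0},
    {"wx": 0, "wy": 0, "wz": 0.25, "tx": 0, "ty": 0, "tz": 0, "hand": 0},
    {"wx": 0, "wy": 0, "wz": 0.25, "tx": 0, "ty": 0, "tz": 0, "hand": 0},
    {"wx": 0, "wy": 0, "wz": 0.25, "tx": 0, "ty": 0, "tz": 0, "hand": 0},
    {"wx": 0, "wy": 0, "wz": 0, "tx": 0, "ty": 0, "tz": 0, "hand": 0},
    {"wx": 0, "wy": 0, "wz": 0, "tx": 0, "ty": 0, "tz": 0, "hand": 0}
  ]
}}

```text
clock: 6.08
position: [0.5485, -0.0832, 0.1132]
ee_rot: [0.798, 3.038, 0.0]
force: [0.7, 2.4, 0.9]
width: 0.45
```

```bash
python3 g.py .549 -.0835 .1205
```

```text
clock 6.08 pos [ 0.5485 -0.0832  0.1132] j [-0.219  0.49   0.379  1.921 -0.251  0.776  1.357] w 0.45 F [0.75 2.44 0.88] T [ 0.542 -0.227 -0.03 ]
R [[-0.871, 0.491, 0.0], [0.491, 0.871, 0.0], [-0.0, 0.0, -1.0]]
yaw x 150.57 tilt [0.01 0.01 0.  ]
to goal tool cm [-0.059 -0.005 -0.733]
```

Call:
{"api": "step_arm", "payload": {
  "plan": [
    {"wx": 0, "wy": 0, "wz": 0, "tx": 0, "ty": 0, "tz": 0.05, "hand": 0},
    {"wx": 0, "wy": 0, "wz": 0, "tx": 0, "ty": 0, "tz": 0.05, "hand": 0},
    {"wx": 0, "wy": 0, "wz": 0, "tx": 0, "ty": 0, "tz": 0.05, "hand": 0},
    {"wx": 0, "wy": 0, "wz": 0, "tx": 0, "ty": 0, "tz": 0.05, "hand": 0},
    {"wx": 0, "wy": 0, "wz": 0, "tx": 0, "ty": 0, "tz": 0, "hand": 0},
    {"wx": 0, "wy": 0, "wz": 0, "tx": 0, "ty": 0, "tz": 0, "hand": 0},
    {"wx": 0, "wy": 0, "wz": 0, "tx": 0, "ty": 0, "tz": 0, "hand": 0},
    {"wx": 0, "wy": 0, "wz": 0, "tx": 0, "ty": 0, "tz": 0, "hand": 0},
    {"wx": 0, "wy": 0, "wz": 0, "tx": 0, "ty": 0, "tz": 0, "hand": 0},
    {"wx": 0, "wy": 0, "wz": 0, "tx": 0, "ty": 0, "tz": 0, "hand": 0}
  ]
}}

```text
clock: 6.92
position: [0.5485, -0.0833, 0.1112]
ee_rot: [0.798, 3.038, 0.0]
force: [0.7, 3.5, -0.4]
width: 0.451
```

```bash
python3 g.py .549 -.0835 .1205; python3 g.py
```

```text
clock 6.92 pos [ 0.5485 -0.0833  0.1112] j [-0.218  0.493  0.377  1.923 -0.253  0.772  1.358] w 0.451 F [ 0.74  3.54 -0.37] T [ 0.903 -0.471 -0.003]
R [[-0.871, 0.492, 0.0], [0.492, 0.871, 0.0], [-0.0, 0.0, -1.0]]
yaw x 150.56 tilt [0.01 0.01 0.  ]
to goal tool cm [-0.058  0.008 -0.927]
clock 6.92 pos [ 0.5485 -0.0833  0.1112] j [-0.218  0.493  0.377  1.923 -0.253  0.772  1.358] w 0.451 F [ 0.74  3.54 -0.37] T [ 0.903 -0.471 -0.003]
R [[-0.871, 0.492, 0.0], [0.492, 0.871, 0.0], [-0.0, 0.0, -1.0]]
yaw x 150.56 tilt [0.01 0.01 0.  ]
to goal tool cm [-0.122 -0.103 -8.877]
```

```bash
python3 - <<'E'
from h import *
snap('wrist','wrist4'); im,d,c=snap('scene','scene4')
cv2.imwrite('pics/scene4z.png',cv2.resize(im[160:320,200:380],None,fx=4,fy=4,interpolation=cv2.INTER_CUBIC)[:,:,::-1])
E
python3 g.py
```

```text
clock 7.02 pos [ 0.5485 -0.0833  0.1113] j [-0.218  0.493  0.377  1.923 -0.253  0.772  1.358] w 0.453 F [ 1.13  4.68 -0.97] T [ 0.955 -0.5    0.017]
R [[-0.871, 0.492, 0.0], [0.492, 0.871, 0.0], [-0.0, 0.0, -1.0]]
yaw x 150.56 tilt [0.01 0.01 0.  ]
to goal tool cm [-0.121 -0.103 -8.874]
```

View pics/wrist4.png

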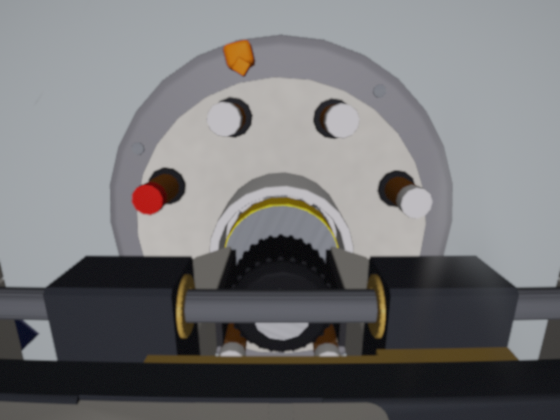

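View pics/scene4z.png

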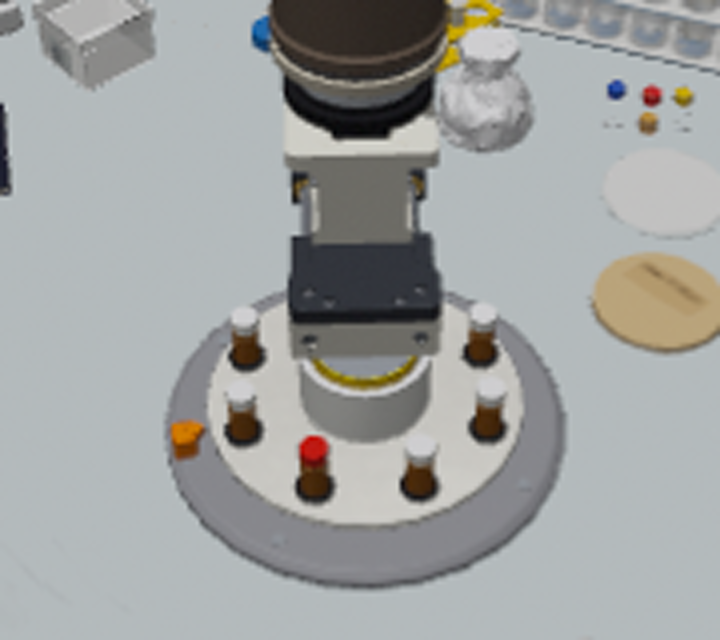

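Call:
{"api": "step_arm", "payload": {
  "plan": [
    {"wx": 0, "wy": 0, "wz": 0, "tx": 0.02, "ty": 0.05, "tz": 0, "hand": 0},
    {"wx": 0, "wy": 0, "wz": 0, "tx": 0, "ty": 0, "tz": 0.05, "hand": 0},
    {"wx": 0, "wy": 0, "wz": 0, "tx": 0, "ty": 0, "tz": 0.05, "hand": 0},
    {"wx": 0, "wy": 0, "wz": 0, "tx": 0, "ty": 0, "tz": 0.05, "hand": 0},
    {"wx": 0, "wy": 0, "wz": 0, "tx": 0, "ty": 0, "tz": 0.05, "hand": 0},
    {"wx": 0, "wy": 0, "wz": 0, "tx": 0, "ty": 0, "tz": 0, "hand": 0},
    {"wx": 0, "wy": 0, "wz": 0, "tx": 0, "ty": 0, "tz": 0, "hand": 0},
    {"wx": 0, "wy": 0, "wz": 0, "tx": 0, "ty": 0, "tz": 0, "hand": 0},
    {"wx": 0, "wy": 0, "wz": 0, "tx": 0, "ty": 0, "tz": 0, "hand": 0},
    {"wx": 0, "wy": 0, "wz": 0, "tx": 0, "ty": 0, "tz": 0, "hand": 0}
  ]
}}

```text
clock: 7.85
position: [0.5484, -0.0831, 0.1092]
ee_rot: [0.799, 3.038, -0.0]
force: [1.0, 0.6, -0.9]
width: 0.453
```

```bash
python3 g.py
```

```text
clock 7.85 pos [ 0.5484 -0.0831  0.1092] j [-0.218  0.496  0.376  1.924 -0.254  0.767  1.358] w 0.453 F [ 1.01  0.58 -0.91] T [ 0.261 -0.362  0.017]
R [[-0.871, 0.492, -0.0], [0.492, 0.871, -0.0], [-0.0, -0.0, -1.0]]
yaw x 150.54 tilt [-0.   -0.01  0.  ]
to goal tool cm [-0.136 -0.121 -9.076]
```

Call:
{"api": "step_arm", "payload": {
  "plan": [
    {"wx": 0, "wy": 0, "wz": 0, "tx": 0, "ty": 0, "tz": 0.05, "hand": 0},
    {"wx": 0, "wy": 0, "wz": 0, "tx": 0, "ty": 0, "tz": 0.05, "hand": 0},
    {"wx": 0, "wy": 0, "wz": 0, "tx": 0, "ty": 0, "tz": 0.05, "hand": 0},
    {"wx": 0, "wy": 0, "wz": 0, "tx": 0, "ty": 0, "tz": 0.05, "hand": 0},
    {"wx": 0, "wy": 0, "wz": 0, "tx": 0, "ty": 0, "tz": 0.05, "hand": 0},
    {"wx": 0, "wy": 0, "wz": 0, "tx": 0, "ty": 0, "tz": 0.05, "hand": 0},
    {"wx": 0, "wy": 0, "wz": 0, "tx": 0, "ty": 0, "tz": 0, "hand": 0},
    {"wx": 0, "wy": 0, "wz": 0, "tx": 0, "ty": 0, "tz": 0, "hand": 0},
    {"wx": 0, "wy": 0, "wz": 0, "tx": 0, "ty": 0, "tz": 0, "hand": 0},
    {"wx": 0, "wy": 0, "wz": 0, "tx": 0, "ty": 0, "tz": 0, "hand": 0}
  ]
}}

```text
clock: 8.68
position: [0.5485, -0.083, 0.1063]
ee_rot: [0.798, 3.038, -0.0]
force: [0.7, -0.4, 2.0]
width: 0.451
```

```bash
python3 g.py
```

```text
clock 8.68 pos [ 0.5485 -0.083   0.1063] j [-0.216  0.5    0.374  1.927 -0.257  0.761  1.36 ] w 0.451 F [ 0.7  -0.42  1.96] T [ 0.002 -0.26  -0.013]
R [[-0.871, 0.492, 0.0], [0.492, 0.871, -0.0], [-0.0, -0.0, -1.0]]
yaw x 150.55 tilt [ 0.01 -0.    0.  ]
to goal tool cm [-0.137 -0.132 -9.372]
```

Call:
{"api": "step_arm", "payload": {
  "plan": [
    {"wx": 0, "wy": 0, "wz": 0, "tx": 0, "ty": 0, "tz": 0.05, "hand": 0},
    {"wx": 0, "wy": 0, "wz": 0, "tx": 0, "ty": 0, "tz": 0.05, "hand": 0},
    {"wx": 0, "wy": 0, "wz": 0, "tx": 0, "ty": 0, "tz": 0.05, "hand": 0},
    {"wx": 0, "wy": 0, "wz": 0, "tx": 0, "ty": 0, "tz": 0, "hand": 0},
    {"wx": 0, "wy": 0, "wz": 0, "tx": 0, "ty": 0, "tz": 0, "hand": 0},
    {"wx": 0, "wy": 0, "wz": 0, "tx": 0, "ty": 0, "tz": 0, "hand": 0},
    {"wx": 0, "wy": 0, "wz": 0, "tx": 0, "ty": 0, "tz": 0, "hand": 0},
    {"wx": 0, "wy": 0, "wz": 0, "tx": 0, "ty": 0, "tz": 0, "hand": 0},
    {"wx": 0, "wy": 0, "wz": 0, "tx": 0, "ty": 0, "tz": 0, "hand": 0},
    {"wx": 0, "wy": 0, "wz": 0, "tx": 0, "ty": 0, "tz": 0, "hand": 0}
  ]
}}

```text
clock: 9.52
position: [0.5485, -0.083, 0.1048]
ee_rot: [0.799, 3.038, -0.0]
force: [-0.5, -0.6, 4.4]
width: 0.452
```

```bash
python3 g.py;python3 - <<'E'
from h import *
snap('wrist','wrist5'); im,d,c=snap('scene','scene5')
cv2.imwrite('pics/scene5z.png',cv2.resize(im[220:290,230:350],None,fx=6,fy=6,interpolation=cv2.INTER_CUBIC)[:,:,::-1])
E
```

```text
clock 9.52 pos [ 0.5485 -0.083   0.1048] j [-0.215  0.502  0.373  1.928 -0.258  0.758  1.361] w 0.452 F [-0.54 -0.58  4.36] T [-0.22  -0.139 -0.042]
R [[-0.871, 0.492, 0.0], [0.492, 0.871, -0.0], [-0.0, 0.0, -1.0]]
yaw x 150.55 tilt [ 0.01 -0.    0.  ]
to goal tool cm [-0.134 -0.136 -9.522]
```

View pics/wrist5.png

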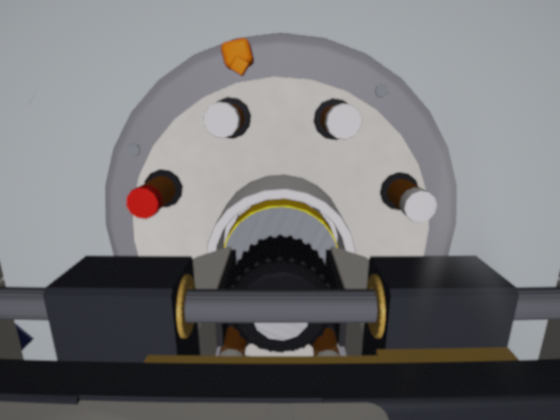

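View pics/scene5z.png

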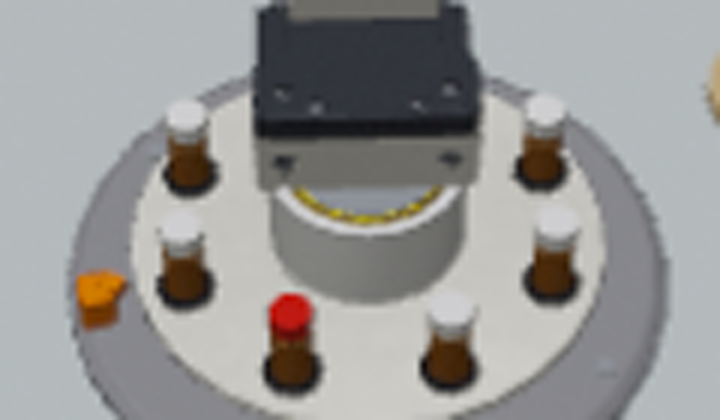

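Run:
```python
from h import *
for f,x in (('wrist3',280),('wrist4',280),('wrist5',280)):
    z=np.load(f'pics/{f}.npz');c={k:z[k] for k in('mtx','dist_coeffs','R','t')};d=z['d'];R=c['R'];t=c['t'];o=-R.T@t
    print(f)
    for v in range(160 if f=='wrist3' else 180,240,3):
        p=rayplane(c,[[x,v]],0)[0]; q=o+(p-o)*d[v,x]/((R@p+t)[2]); print(v,q.round(4),z['im'][v,x])
```

```text
wrist3
160 [ 0.514  -0.0698  0.0698] [131 130 131]
163 [ 0.5158 -0.0704  0.0716] [165 163 166]
166 [ 0.518  -0.0712  0.071 ] [130 129 132]
169 [ 0.5227 -0.073   0.0538] [100 102 106]
172 [ 0.5214 -0.0725  0.0756] [93 77 26]
175 [ 0.5219 -0.0727  0.0845] [131 125  72]
178 [ 0.5238 -0.0734  0.0846] [107 109 116]
181 [ 0.5255 -0.074   0.0864] [105 107 114]
184 [ 0.5277 -0.0749  0.0855] [104 107 113]
187 [ 0.5298 -0.0757  0.0849] [105 107 114]
190 [ 0.5319 -0.0764  0.0847] [105 107 115]
193 [ 0.5296 -0.0755  0.1044] [69 70 76]
196 [ 0.5292 -0.0754  0.114 ] [8 7 6]
199 [ 0.5295 -0.0755  0.1207] [9 9 9]
202 [ 0.5294 -0.0755  0.1282] [13 14 16]
205 [ 0.5302 -0.0758  0.1317] [15 14 18]
208 [ 0.5317 -0.0763  0.1325] [15 15 19]
211 [ 0.5333 -0.0769  0.1328] [21 22 25]
214 [ 0.5347 -0.0774  0.1341] [23 22 26]
217 [ 0.5364 -0.0781  0.1342] [23 22 26]
220 [ 0.5377 -0.0786  0.1352] [29 29 31]
223 [ 0.5392 -0.0791  0.1361] [125 125 130]
226 [ 0.4783 -0.0562  0.3367] [145 145 150]
229 [ 0.5427 -0.0804  0.1357] [142 142 147]
232 [ 0.5447 -0.0812  0.1349] [141 142 146]
235 [ 0.5463 -0.0818  0.1355] [1
[... 1117 characters left out ...]
192 [ 0.5174 -0.0655  0.0706] [191 189 193]
195 [ 0.5188 -0.0662  0.0704] [192 190 193]
198 [ 0.52   -0.0669  0.0708] [160 154 147]
201 [ 0.5231 -0.0687  0.0625] [113  92  11]
204 [ 0.5232 -0.0687  0.0681] [123 103  13]
207 [ 0.5241 -0.0692  0.0699] [146 143 100]
210 [ 0.5247 -0.0696  0.0727] [129 132 139]
213 [ 0.5261 -0.0704  0.0721] [130 133 140]
216 [ 0.5275 -0.0711  0.0721] [128 131 139]
219 [ 0.5288 -0.0719  0.072 ] [127 130 137]
222 [ 0.5302 -0.0727  0.0718] [127 130 137]
225 [ 0.5317 -0.0735  0.0713] [127 130 137]
228 [ 0.533  -0.0743  0.0712] [127 130 138]
231 [ 0.5343 -0.075   0.0715] [129 132 139]
234 [ 0.5353 -0.0756  0.0725] [ 91  93 100]
237 [ 0.5311 -0.0731  0.0901] [10 10 12]
```

Call:
{"api": "step_arm", "payload": {
  "plan": [
    {"wx": 0, "wy": 0, "wz": 0, "tx": 0, "ty": 0, "tz": 0.04, "hand": 0},
    {"wx": 0, "wy": 0, "wz": 0, "tx": 0, "ty": 0, "tz": 0.04, "hand": 0},
    {"wx": 0, "wy": 0, "wz": 0, "tx": 0, "ty": 0, "tz": 0.04, "hand": 0},
    {"wx": 0, "wy": 0, "wz": 0, "tx": 0, "ty": 0, "tz": 0, "hand": 0},
    {"wx": 0, "wy": 0, "wz": 0, "tx": 0, "ty": 0, "tz": 0, "hand": 0},
    {"wx": 0, "wy": 0, "wz": 0, "tx": 0, "ty": 0, "tz": 0, "hand": 0},
    {"wx": 0, "wy": 0, "wz": 0, "tx": 0, "ty": 0, "tz": 0, "hand": 0},
    {"wx": 0, "wy": 0, "wz": 0, "tx": 0, "ty": 0, "tz": 0, "hand": 0},
    {"wx": 0, "wy": 0, "wz": 0, "tx": 0, "ty": 0, "tz": 0, "hand": 0},
    {"wx": 0, "wy": 0, "wz": 0, "tx": 0, "ty": 0, "tz": 0, "hand": 0}
  ]
}}

```text
clock: 10.45
position: [0.5485, -0.083, 0.1038]
ee_rot: [0.798, 3.038, 0.0]
force: [-1.2, -1.2, 7.5]
width: 0.451
```

```bash
python3 g.py;cat > lvl.py <<'E'
from h import *
import sys
f=sys.argv[1]; snap('wrist',f)
z=np.load(f'pics/{f}.npz');c={k:z[k] for k in('mtx','dist_coeffs','R','t')};d=z['d'];R=c['R'];t=c['t'];o=-R.T@t
yy,xx=np.mgrid[180:234,255:305]; uv=np.c_[xx.ravel(),yy.ravel()].astype(float)
p=rayplane(c,uv,0); q=o+(p-o)*(d[yy.ravel(),xx.ravel()]/((p@R.T+t)[:,2]))[:,None]
im=z['im'][yy.ravel(),xx.ravel()].astype(int); r=np.hypot(q[:,0]-.5488,q[:,1]+.083)
g=(np.abs(im-[129,132,139]).max(1)<14)&(r<.028)&(r>.015); w=(im.min(1)>175)&(r>.031)&(r<.04)
print('collar z',np.median(q[g,2]),g.sum(),'rim z',np.median(q[w,2]),w.sum())
E
python3 lvl.py wrist6
```

```text
clock 10.45 pos [ 0.5485 -0.083   0.1038] j [-0.215  0.504  0.372  1.929 -0.259  0.756  1.362] w 0.451 F [-1.21 -1.18  7.52] T [-0.154  0.045 -0.012]
R [[-0.871, 0.492, 0.0], [0.492, 0.871, -0.0], [-0.0, 0.0, -1.0]]
yaw x 150.55 tilt [ 0.02 -0.    0.  ]
to goal tool cm [-0.132 -0.134 -9.625]
collar z 0.07172907407603403 1122 rim z 0.07078392100367067 369
```

Call:
{"api": "step_arm", "payload": {
  "plan": [
    {"wx": 0, "wy": 0, "wz": -0.15, "tx": 0, "ty": 0, "tz": 0, "hand": 0},
    {"wx": 0, "wy": 0, "wz": -0.15, "tx": 0, "ty": 0, "tz": 0, "hand": 0},
    {"wx": 0, "wy": 0, "wz": 0, "tx": 0, "ty": 0, "tz": 0, "hand": 0},
    {"wx": 0, "wy": 0, "wz": 0.15, "tx": 0, "ty": 0, "tz": 0, "hand": 0},
    {"wx": 0, "wy": 0, "wz": 0.15, "tx": 0, "ty": 0, "tz": 0, "hand": 0},
    {"wx": 0, "wy": 0, "wz": 0.15, "tx": 0, "ty": 0, "tz": 0, "hand": 0},
    {"wx": 0, "wy": 0, "wz": 0.15, "tx": 0, "ty": 0, "tz": 0, "hand": 0},
    {"wx": 0, "wy": 0, "wz": 0, "tx": 0, "ty": 0, "tz": 0, "hand": 0},
    {"wx": 0, "wy": 0, "wz": 0, "tx": 0, "ty": 0, "tz": 0, "hand": 0},
    {"wx": 0, "wy": 0, "wz": 0, "tx": 0, "ty": 0, "tz": 0, "hand": 0}
  ]
}}

```text
clock: 11.33
position: [0.5486, -0.0829, 0.1038]
ee_rot: [0.846, 3.025, 0.0]
force: [-0.7, -0.3, 6.6]
width: 0.453
```

```bash
python3 g.py; python3 lvl.py wrist7
```

```text
clock 11.33 pos [ 0.5486 -0.0829  0.1038] j [-0.221  0.505  0.381  1.929 -0.265  0.756  1.337] w 0.453 F [-0.65 -0.29  6.56] T [-0.107  0.071  0.017]
R [[-0.855, 0.519, 0.0], [0.519, 0.855, 0.0], [-0.0, 0.0, -1.0]]
yaw x 148.75 tilt [0.02 0.   0.  ]
to goal tool cm [-0.135 -0.137 -9.625]
collar z 0.07165550432485758 1120 rim z 0.07076527924158765 375
```

Run:
```python
from h import *
snap('scene','scene7')
for f in ('scene0','scene4','scene5','scene7'):
    z=np.load(f'pics/{f}.npz');c={k:z[k] for k in('mtx','dist_coeffs','R','t')};d=z['d'];R=c['R'];t=c['t'];o=-R.T@t
    yy,xx=np.mgrid[235:275,265:320]; uv=np.c_[xx.ravel(),yy.ravel()].astype(float)
    p=rayplane(c,uv,0); q=o+(p-o)*(d[yy.ravel(),xx.ravel()]/((p@R.T+t)[:,2]))[:,None]
    r=np.hypot(q[:,0]-.549,q[:,1]+.0835)
    a=(r<.028)&(q[:,2]<.095)&(q[:,2]>.06); b=(r>.0325)&(r<.037)&(q[:,2]>.062)&(q[:,2]<.08)
    print(f,'collar',np.median(q[a,2]).round(4),a.sum(),q[a,2].std().round(4),'rim',np.median(q[b,2]).round(4),b.sum())
for f in ('wrist3','wrist4','wrist5','wrist6','wrist7'):
    z=np.load(f'pics/{f}.npz');c={k:z[k] for k in('mtx','dist_coeffs','R','t')};d=z['d'];R=c['R'];t=c['t'];o=-R.T@t
    yy,xx=np.mgrid[150:240,240:320]; uv=np.c_[xx.ravel(),yy.ravel()].astype(float)
    p=rayplane(c,uv,0); q=o+(p-o)*(d[yy.ravel(),xx.ravel()]/((p@R.T+t)[:,2]))[:,None]
    r=np.hypot(q[:,0]-.5488,q[:,1]+.083)
    a=(r<.028)&(q[:,2]<.09)&(q[:,2]>.066)&(r>.018); b=(r>.0335)&(r<.0365)&(q[:,2]>.066)&(q[:,2]<.08);dd=(r>.045)&(r<.06)&(q[:,2]<.04)
    print(f,'collar',np.median(q[a,2]).round(4),a.sum(),'rim',np.median(q[b,2]).round(4),b.sum(),'disc',np.median(q[dd,2]).round(4))
```

```text
scene0 collar 0.0851 213 0.0039 rim 0.0704 77
scene4 collar 0.0756 74 0.0029 rim 0.0696 58
scene5 collar 0.0709 47 0.0015 rim 0.0695 49
scene7 collar 0.071 47 0.0013 rim 0.0698 48
wrist3 collar 0.0857 1470 rim 0.0709 454 disc 0.0299
wrist4 collar 0.0761 1689 rim 0.0709 502 disc 0.0299
wrist5 collar 0.0717 1716 rim 0.0709 528 disc 0.03
wrist6 collar 0.0718 1730 rim 0.0708 529 disc 0.0299
wrist7 collar 0.0717 1724 rim 0.0709 519 disc 0.03
```

Call:
{"api": "step_arm", "payload": {
  "plan": [
    {"wx": 0, "wy": 0, "wz": 0.3, "tx": 0, "ty": 0, "tz": 0, "hand": 0},
    {"wx": 0, "wy": 0, "wz": 0.5, "tx": 0, "ty": 0, "tz": 0, "hand": 0},
    {"wx": 0, "wy": 0, "wz": 0.6, "tx": 0, "ty": 0, "tz": 0, "hand": 0},
    {"wx": 0, "wy": 0, "wz": 0.6, "tx": 0, "ty": 0, "tz": 0, "hand": 0},
    {"wx": 0, "wy": 0, "wz": 0.6, "tx": 0, "ty": 0, "tz": 0, "hand": 0},
    {"wx": 0, "wy": 0, "wz": 0.6, "tx": 0, "ty": 0, "tz": 0, "hand": 0},
    {"wx": 0, "wy": 0, "wz": 0.6, "tx": 0, "ty": 0, "tz": 0, "hand": 0},
    {"wx": 0, "wy": 0, "wz": 0.5, "tx": 0, "ty": 0, "tz": 0, "hand": 0},
    {"wx": 0, "wy": 0, "wz": 0.2, "tx": 0, "ty": 0, "tz": 0, "hand": 0},
    {"wx": 0, "wy": 0, "wz": 0, "tx": 0, "ty": 0, "tz": 0, "hand": 0}
  ],
  "force": 35
}}

```text
clock: 12.27
position: [0.5493, -0.0822, 0.1038]
ee_rot: [1.529, 2.743, 0.002]
force: [1.4, 2.4, 7.5]
width: 0.454
```

```bash
python3 g.py
cat > ang.py <<'E'
from h import *
import sys
f=sys.argv[1]; im,d,c=snap('wrist',f)
hsv=cv2.cvtColor(im,cv2.COLOR_RGB2HSV)
def cen(m):
    n,l,s,ce=cv2.connectedComponentsWithStats(m); i=1+np.argmax(s[1:,4]); return ce[i],s[i]
r,sr=cen(cv2.inRange(hsv,(0,190,90),(5,255,255))); o=cv2.inRange(hsv,(9,190,110),(18,255,255)); oo,so=cen(o)
A=np.array([.549,-.0832])
# block centre
w=rayplane(c,[r],.067)[0,:2]-A; p=rayplane(c,[oo],.03)[0,:2]-A
print('red',r.round(1),sr.tolist(),'r',np.hypot(*w).round(4),'ptr',oo.round(1),so.tolist(),np.hypot(*p).round(4))
print('carousel',((np.arctan2(w[1],w[0])-np.arctan2(p[1],p[0])+np.pi)%(2*np.pi)-np.pi).round(4), 'ptr az',np.arctan2(p[1],p[0]).round(4))
E
python3 ang.py wrist8; python3 lvl.py wrist8b
```

```text
clock 12.27 pos [ 0.5493 -0.0822  0.1038] j [-0.313  0.525  0.513  1.936 -0.362  0.771  0.959] w 0.454 F [1.44 2.39 7.47] T [ 0.29  -0.334  0.112]
R [[-0.526, 0.851, 0.001], [0.851, 0.526, 0.0], [-0.0, 0.001, -1.0]]
yaw x 121.72 tilt [0.08 0.02 0.  ]
to goal tool cm [-0.208 -0.145 -9.615]
red [140.6 207.2] [126, 192, 31, 31, 720] r 0.0744 ptr [155.2 100.6] [139, 84, 30, 32, 670] 0.1052
carousel 0.4659 ptr az 2.8452
collar z 0.07168926782410605 1118 rim z 0.07087370683384313 374
```

View pics/wrist8.png

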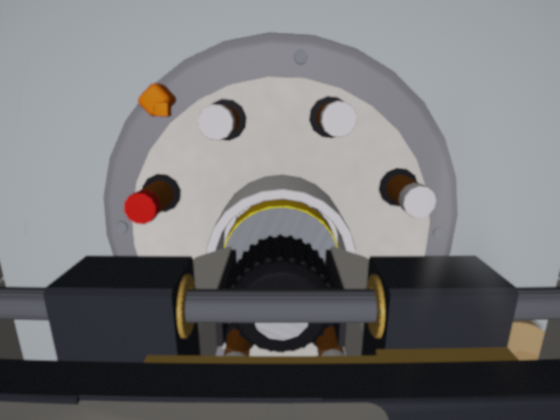

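Call:
{"api": "step_arm", "payload": {
  "plan": [
    {"wx": 0, "wy": 0, "wz": 0.3, "tx": 0, "ty": 0, "tz": 0, "hand": 0},
    {"wx": 0, "wy": 0, "wz": 0.5, "tx": 0, "ty": 0, "tz": 0, "hand": 0},
    {"wx": 0, "wy": 0, "wz": 0.6, "tx": 0, "ty": 0, "tz": 0, "hand": 0},
    {"wx": 0, "wy": 0, "wz": 0.6, "tx": 0, "ty": 0, "tz": 0, "hand": 0},
    {"wx": 0, "wy": 0, "wz": 0.6, "tx": 0, "ty": 0, "tz": 0, "hand": 0},
    {"wx": 0, "wy": 0, "wz": 0.5, "tx": 0, "ty": 0, "tz": 0, "hand": 0},
    {"wx": 0, "wy": 0, "wz": 0.4, "tx": 0, "ty": 0, "tz": 0, "hand": 0},
    {"wx": 0, "wy": 0, "wz": 0.2, "tx": 0, "ty": 0, "tz": 0, "hand": 0},
    {"wx": 0, "wy": 0, "wz": 0, "tx": 0, "ty": 0, "tz": 0, "hand": 0},
    {"wx": 0, "wy": 0, "wz": 0, "tx": 0, "ty": 0, "tz": 0, "hand": 0}
  ]
}}

```text
clock: 13.2
position: [0.5499, -0.082, 0.104]
ee_rot: [2.026, 2.399, 0.003]
force: [4.8, 2.7, 6.8]
width: 0.451
```

```bash
python3 g.py; python3 ang.py wrist9; python3 lvl.py wrist9b
python3 - <<'E'
from h import *
im,d,c=snap('scene','scene9'); cv2.imwrite('pics/scene9z.png',cv2.resize(im[200:320,220:360],None,fx=5,fy=5,interpolation=cv2.INTER_CUBIC)[:,:,::-1])
E
```

```text
clock 13.2 pos [ 0.5499 -0.082   0.104 ] j [-0.385  0.548  0.622  1.941 -0.443  0.789  0.654] w 0.451 F [4.83 2.68 6.81] T [ 0.387 -0.709  0.152]
R [[-0.167, 0.986, 0.003], [0.986, 0.167, 0.001], [0.0, 0.003, -1.0]]
yaw x 99.62 tilt [0.14 0.03 0.  ]
to goal tool cm [-0.26  -0.116 -9.6  ]
red [140.8 207. ] [126, 192, 31, 30, 717] r 0.0745 ptr [118.7 158.1] [105, 143, 30, 29, 582] 0.1049
carousel 0.0818 ptr az 2.8421
collar z 0.07168176286131198 1128 rim z 0.07083099867652615 373
```

View pics/wrist9.png

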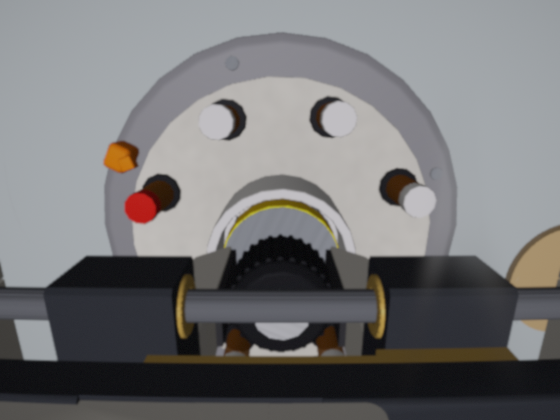

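View pics/scene9z.png

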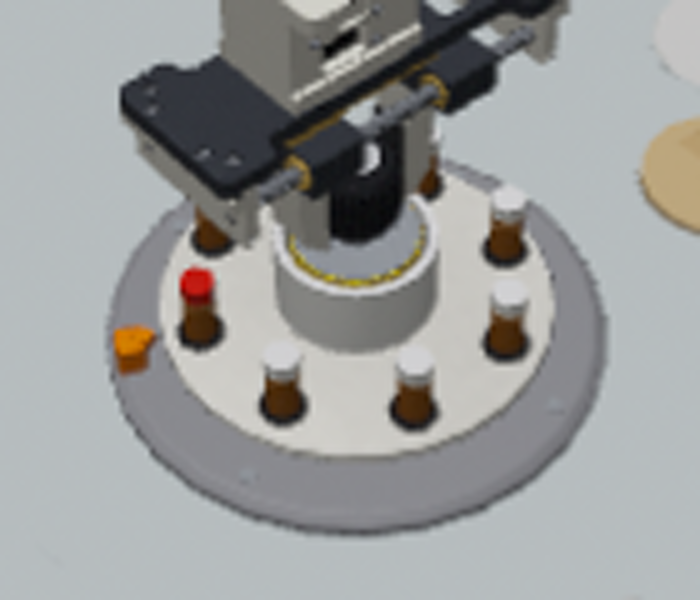

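Call:
{"api": "step_arm", "payload": {
  "plan": [
    {"wx": 0, "wy": 0, "wz": 0.2, "tx": 0, "ty": 0, "tz": 0, "hand": 0},
    {"wx": 0, "wy": 0, "wz": 0.2, "tx": 0, "ty": 0, "tz": 0, "hand": 0},
    {"wx": 0, "wy": 0, "wz": 0.2, "tx": 0, "ty": 0, "tz": 0, "hand": 0},
    {"wx": 0, "wy": 0, "wz": 0.1, "tx": 0, "ty": 0, "tz": 0, "hand": 0},
    {"wx": 0, "wy": 0, "wz": 0, "tx": 0, "ty": 0, "tz": 0, "hand": 0},
    {"wx": 0, "wy": 0, "wz": 0, "tx": 0, "ty": 0, "tz": 0, "hand": 0},
    {"wx": 0, "wy": 0, "wz": 0, "tx": 0, "ty": 0, "tz": 0, "hand": 0},
    {"wx": 0, "wy": 0, "wz": 0, "tx": 0, "ty": 0, "tz": 0, "hand": 0},
    {"wx": 0, "wy": 0, "wz": 0, "tx": 0, "ty": 0, "tz": 0, "hand": 0},
    {"wx": 0, "wy": 0, "wz": 0, "tx": 0, "ty": 0, "tz": 0, "hand": 0}
  ]
}}

```text
clock: 14.18
position: [0.5501, -0.082, 0.1041]
ee_rot: [2.113, 2.323, 0.004]
force: [3.7, 2.5, 5.3]
width: 0.451
```

```bash
python3 g.py; python3 ang.py wrist10
python3 - <<'E'
from h import *
# tip-based estimate
z=np.load('pics/wrist10.npz'); im=z['im']
cv2.imwrite('pics/w10z.png',cv2.resize(im[130:250,80:220],None,fx=5,fy=5,interpolation=cv2.INTER_CUBIC)[:,:,::-1])
im,d,c=snap('top','top10'); cv2.imwrite('pics/top10z.png',cv2.resize(im[170:290,230:370],None,fx=5,fy=5,interpolation=cv2.INTER_CUBIC)[:,:,::-1])
E
```

```text
clock 14.18 pos [ 0.5501 -0.082   0.1041] j [-0.398  0.553  0.643  1.942 -0.459  0.793  0.596] w 0.451 F [3.72 2.5  5.33] T [ 0.414 -0.748  0.197]
R [[-0.095, 0.996, 0.003], [0.996, 0.095, 0.001], [0.0, 0.003, -1.0]]
yaw x 95.43 tilt [0.16 0.04 0.  ]
to goal tool cm [-0.267 -0.111 -9.592]
red [140.8 207.3] [126, 192, 31, 31, 712] r 0.0745 ptr [115. 170.] [102, 156, 29, 28, 569] 0.1048
carousel 0.0112 ptr az 2.8417
```

View pics/w10z.png

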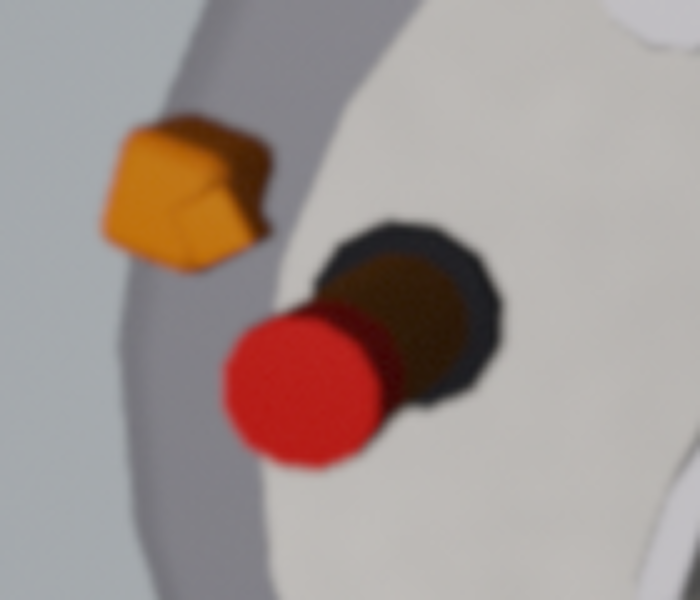

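View pics/top10z.png

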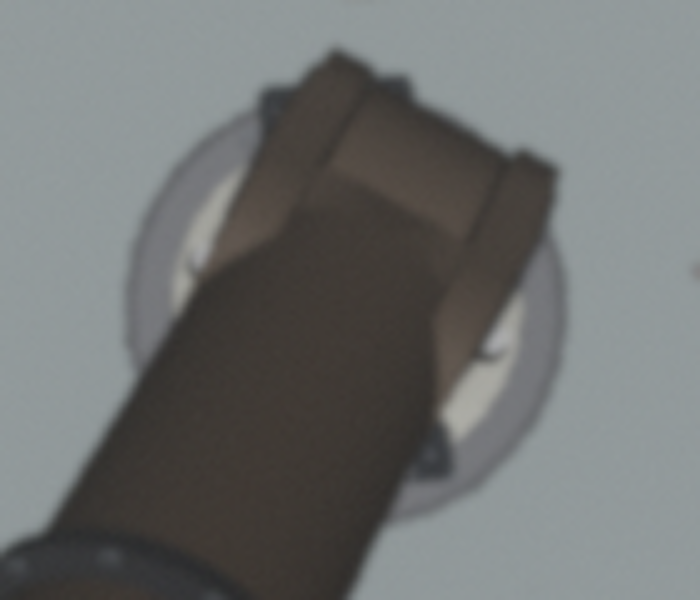

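Run:
```python
from h import *
z=np.load('pics/wrist10.npz');c={k:z[k] for k in('mtx','dist_coeffs','R','t')}
d=z['d'];R=c['R'];t=c['t'];o=-R.T@t
for u,v in ((124,166),(122,166),(112,168),(110,163)):
    p=rayplane(c,[[u,v]],0)[0]; print((o+(p-o)*d[v,u]/((R@p+t)[2])).round(4))
A=np.array([.549,-.0832])
for A in ([.549,-.0832],[.550,-.0825],[.549,-.0845]):
  A=np.array(A)
  for zz in (.03,.035,.04):
    p=rayplane(c,[[124,166.2]],zz)[0,:2]-A; print('tip',zz,np.hypot(*p).round(4),np.arctan2(p[1],p[0]).round(4))
  w=rayplane(c,[[80+303/5-.4,130+392/5-.4]],.067)[0,:2]-A; print('red',np.hypot(*w).round(4),np.arctan2(w[1],w[0]).round(4))
```

```text
[ 0.4539 -0.0496  0.0291]
[ 0.453  -0.0496  0.0297]
[ 0.4469 -0.0513  0.0294]
[ 0.446  -0.0484  0.0298]
tip 0.03 0.1005 2.7999
tip 0.035 0.0989 2.7834
tip 0.04 0.0973 2.7664
red 0.0746 2.8589
tip 0.03 0.1012 2.8097
tip 0.035 0.0996 2.7935
tip 0.04 0.098 2.7768
red 0.0754 2.8715
tip 0.03 0.1009 2.7877
tip 0.035 0.0994 2.7712
tip 0.04 0.0978 2.7541
red 0.075 2.8423
```

Run:
```python
from h import *
z=np.load('pics/wrist3.npz'); a=cv2.resize(z['im'][45:95,235:305],None,fx=8,fy=8,interpolation=cv2.INTER_CUBIC)
z=np.load('pics/wrist10.npz'); b=cv2.resize(z['im'][145:195,90:160],None,fx=8,fy=8,interpolation=cv2.INTER_CUBIC)
im=np.vstack([a,b])[:,:,::-1]; im=cv2.resize(im,None,fx=.75,fy=.75); cv2.imwrite('pics/ptrz.png',im); print(im.shape)
```

```text
(600, 420, 3)
```

View pics/ptrz.png

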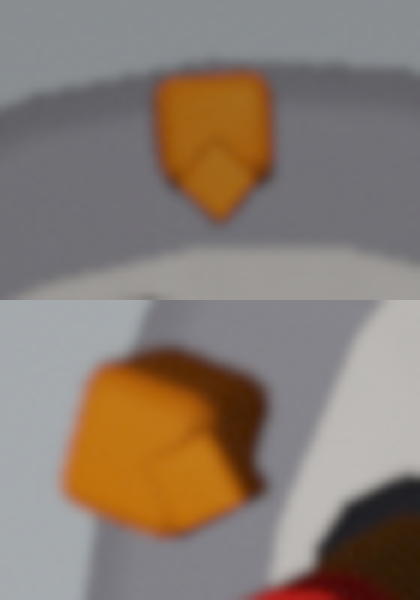

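Run:
```python
from h import *
for f,uvs in (('wrist10',[(131.1,177.2),(80+60.6-.2,208)]),('wrist3',[(235+218/6-.4,45+220/6-.4),(195.2,155.2)])):
    z=np.load(f'pics/{f}.npz');c={k:z[k] for k in('mtx','dist_coeffs','R','t')}
    d=z['d'];R=c['R'];t=c['t'];o=-R.T@t
    A=np.array([.549,-.0832])
    for zz in (.027,.03,.033):
        p=rayplane(c,[uvs[0]],zz)[0,:2]-A; print(f,'tip',zz,np.hypot(*p).round(4),np.arctan2(p[1],p[0]).round(4))
    w=rayplane(c,[uvs[1]],.067)[0,:2]-A; print('red',np.hypot(*w).round(4),np.arctan2(w[1],w[0]).round(4))
```

```text
wrist10 tip 0.027 0.0956 2.8571
wrist10 tip 0.03 0.0947 2.8467
wrist10 tip 0.033 0.0937 2.836
red 0.0746 2.8584
wrist3 tip 0.027 0.0953 2.8575
wrist3 tip 0.03 0.0951 2.8569
wrist3 tip 0.033 0.0949 2.8563
red 0.0744 -2.5077
```

Call:
{"api": "step_arm", "payload": {
  "plan": [
    {"wx": 0, "wy": 0, "wz": 0, "tx": 0, "ty": 0, "tz": 0, "hand": 0.55},
    {"wx": 0, "wy": 0, "wz": 0, "tx": 0, "ty": 0, "tz": 0, "hand": 0.7},
    {"wx": 0, "wy": 0, "wz": 0, "tx": 0, "ty": 0, "tz": 0, "hand": 0.85},
    {"wx": 0, "wy": 0, "wz": 0, "tx": 0, "ty": 0, "tz": 0, "hand": 0.9},
    {"wx": 0, "wy": 0, "wz": 0, "tx": 0, "ty": 0, "tz": 0, "hand": 0.9},
    {"wx": 0, "wy": 0, "wz": 0, "tx": 0, "ty": 0, "tz": 0, "hand": 0.9},
    {"wx": 0, "wy": 0, "wz": 0, "tx": 0, "ty": 0, "tz": 0, "hand": 0.9},
    {"wx": 0, "wy": 0, "wz": 0, "tx": 0, "ty": 0, "tz": 0, "hand": 0.9},
    {"wx": 0, "wy": 0, "wz": 0, "tx": 0, "ty": 0, "tz": 0, "hand": 0.9},
    {"wx": 0, "wy": 0, "wz": 0, "tx": 0, "ty": 0, "tz": 0, "hand": 0.9}
  ]
}}

```text
clock: 15.12
position: [0.5485, -0.0829, 0.1035]
ee_rot: [2.115, 2.323, 0.0]
force: [0.7, 1.0, -0.6]
width: 0.901
```

```bash
python3 g.py; python3 ang.py wrist11; python3 lvl.py wrist11b
```

```text
clock 15.12 pos [ 0.5485 -0.0829  0.1035] j [-0.398  0.553  0.643  1.943 -0.458  0.794  0.596] w 0.901 F [ 0.72  1.04 -0.58] T [-0.055  0.019  0.01 ]
R [[-0.093, 0.996, 0.0], [0.996, 0.093, 0.0], [0.0, 0.0, -1.0]]
yaw x 95.35 tilt [0. 0. 0.]
to goal tool cm [-0.193  0.037 -9.646]
red [143.8 206.3] [129, 191, 31, 31, 716] r 0.0746 ptr [117.6 169.1] [104, 155, 30, 28, 564] 0.1049
carousel 0.0111 ptr az 2.8431
collar z 0.07170239140246198 905 rim z 0.07082651760438188 227
```

Call:
{"api": "step_arm", "payload": {
  "plan": [
    {"wx": 0, "wy": 0, "wz": 0, "tx": 0, "ty": 0, "tz": -0.6, "hand": 0.9},
    {"wx": 0, "wy": 0, "wz": 0, "tx": 0, "ty": 0, "tz": -1.2, "hand": 0.9},
    {"wx": 0, "wy": 0, "wz": 0, "tx": 0, "ty": 0, "tz": -2, "hand": 0.9},
    {"wx": 0, "wy": 0, "wz": 0, "tx": 0, "ty": 0, "tz": -2, "hand": 0.9},
    {"wx": 0, "wy": 0, "wz": 0, "tx": 0, "ty": 0, "tz": -2, "hand": 0.9},
    {"wx": 0, "wy": 0, "wz": 0, "tx": 0, "ty": 0, "tz": -2, "hand": 0.9},
    {"wx": 0, "wy": 0, "wz": 0, "tx": 0, "ty": 0, "tz": -1.2, "hand": 0.9},
    {"wx": 0, "wy": 0, "wz": 0, "tx": 0, "ty": 0, "tz": -0.6, "hand": 0.9},
    {"wx": 0, "wy": 0, "wz": 0, "tx": 0, "ty": 0, "tz": 0, "hand": 0.9},
    {"wx": 0, "wy": 0, "wz": 0, "tx": 0, "ty": 0, "tz": 0, "hand": 0.9}
  ]
}}

```text
clock: 16.05
position: [0.5483, -0.0827, 0.2193]
ee_rot: [-2.115, -2.323, -0.0]
force: [-0.3, -0.1, 0.0]
width: 0.901
```

Call:
{"api": "step_arm", "payload": {
  "plan": [
    {"wx": 0, "wy": 0, "wz": 0, "tx": 1, "ty": -0.5, "tz": 0, "hand": 0.9},
    {"wx": 0, "wy": 0, "wz": 0, "tx": 2, "ty": -0.5, "tz": 0, "hand": 0.9},
    {"wx": 0, "wy": 0, "wz": 0, "tx": 3, "ty": -0.5, "tz": 0, "hand": 0.9},
    {"wx": 0, "wy": 0, "wz": 0, "tx": 3, "ty": -0.5, "tz": 0, "hand": 0.9},
    {"wx": 0, "wy": 0, "wz": 0, "tx": 3, "ty": -0.5, "tz": 0, "hand": 0.9},
    {"wx": 0, "wy": 0, "wz": 0, "tx": 3, "ty": -0.5, "tz": 0, "hand": 0.9},
    {"wx": 0, "wy": 0, "wz": 0, "tx": 3, "ty": -0.5, "tz": 0, "hand": 0.9},
    {"wx": 0, "wy": 0, "wz": 0, "tx": 2, "ty": -0.5, "tz": 0, "hand": 0.9},
    {"wx": 0, "wy": 0, "wz": 0, "tx": 1, "ty": 0, "tz": 0, "hand": 0.9},
    {"wx": 0, "wy": 0, "wz": 0, "tx": 0, "ty": 0, "tz": 0, "hand": 0.9}
  ]
}}

```text
clock: 16.88
position: [0.4878, 0.1252, 0.2186]
ee_rot: [-2.109, -2.327, 0.002]
force: [0.7, -0.3, -0.9]
width: 0.899
```

```bash
python3 g.py
python3 - <<'E'
from h import *
im,d,c=snap('top','top12'); cv2.imwrite('pics/top12z.png',cv2.resize(im[170:290,230:370],None,fx=5,fy=5,interpolation=cv2.INTER_CUBIC)[:,:,::-1])
im,d,c=snap('scene','scene12'); cv2.imwrite('pics/scene12z.png',cv2.resize(im[200:310,230:350],None,fx=5,fy=5,interpolation=cv2.INTER_CUBIC)[:,:,::-1])
E
```

```text
clock 16.88 pos [0.4878 0.1252 0.2186] j [-0.93   0.312  0.738  1.946 -0.252  0.979  0.024] w 0.899 F [ 0.73 -0.28 -0.93] T [-0.089  0.003 -0.009]
R [[-0.098, 0.995, -0.002], [0.995, 0.098, 0.0], [0.0, -0.002, -1.0]]
yaw x 95.61 tilt [-0.1  0.   0. ]
to goal tool cm [-21.503   4.045   1.849]
```

View pics/top12z.png

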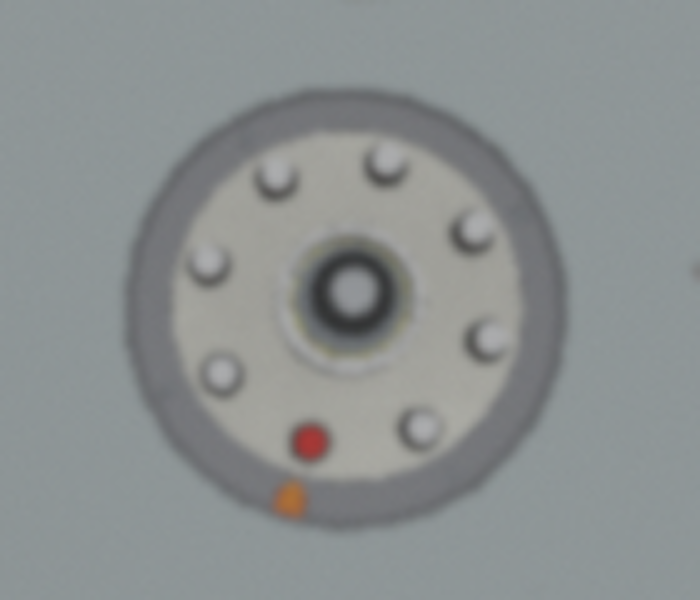

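View pics/scene12.png

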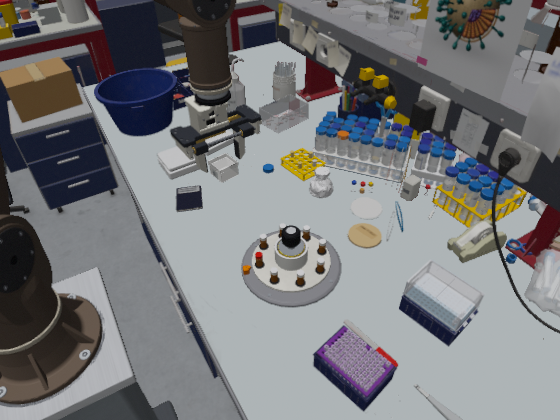

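View pics/scene12z.png

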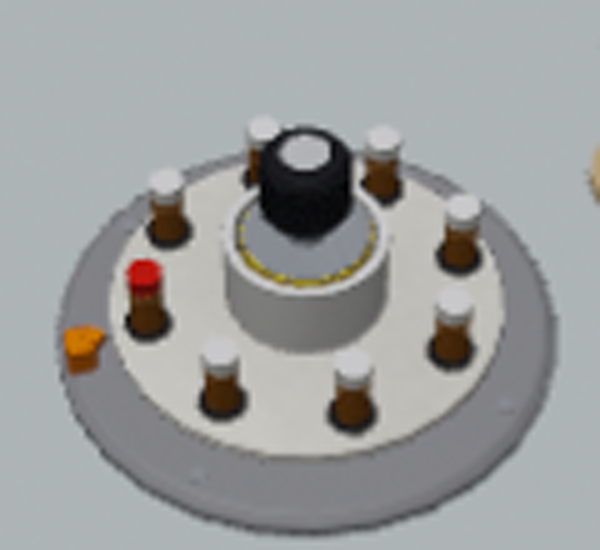

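Run:
```python
from h import *
def L(f):
    z=np.load(f'pics/{f}.npz'); return z,{k:z[k] for k in('mtx','dist_coeffs','R','t')}
z,c=L('top12')
P=np.array([[277,177],[387,163],[474,230],[488,338],[421,428],[310.5,441.5],[222.5,373],[210,264]])/5-.4+[230,170]
w=rayplane(c,P,.067)[:,:2];A=w.mean(0);print('axis',A)
a=np.unwrap(np.arctan2(*(w-A).T[::-1])); k=np.arange(8); red=np.mean(a+(k-5)*np.pi/4); print('red',red%6.2832)
for tip in ([292,482],[291,500]):
    p=rayplane(c,np.array([tip])/5-.4+[230,170],.03)[0,:2]-A; print('ptr',np.hypot(*p),np.arctan2(p[1],p[0]))
z,c=L('scene12')
P=np.array([[145,272],[168,180],[263,128],[383,138],[463,208],[455,301],[353,361],[221,352]])/5-.4+[230,200]
w=rayplane(c,P,.067)[:,:2];A=w.mean(0);print('axis',A)
a=np.unwrap(np.arctan2(*(w-A).T[::-1])); red=np.mean(a+k*np.pi/4); print('red',red%6.2832)
for tip in ([103,335],[100,338]):
    p=rayplane(c,np.array([tip])/5-.4+[230,200],.03)[0,:2]-A; print('ptr',np.hypot(*p),np.arctan2(p[1],p[0]))
d=z['d'];R=c['R'];t=c['t'];o=-R.T@t
yy,xx=np.mgrid[235:275,265:320]; p=rayplane(c,np.c_[xx.ravel(),yy.ravel()].astype(float),0); q=o+(p-o)*(d[yy.ravel(),xx.ravel()]/((p@R.T+t)[:,2]))[:,None]
r=np.hypot(q[:,0]-.549,q[:,1]+.0835); s=(r<.028)&(q[:,2]<.095)&(q[:,2]>.06); print('collar',np.median(q[s,2]),s.sum())
```

```text
axis [ 0.54837896 -0.0841982 ]
red 2.8699025187866853
ptr 0.09573755417814786 2.8350375458723
ptr 0.10480926425628506 2.856620022462716
axis [ 0.5499511  -0.08657429]
red 2.8663237986765475
ptr 0.09618394821605665 2.8610204162719244
ptr 0.09785932996041277 2.8752524829984476
collar 0.07158131733029399 234
```

```bash
python3 -c "
from cell import arm
print(arm.sign_off(), arm.observe()['clock'])"
```

```text
the job is handed in; nothing more can be done
the job is handed in; nothing more can be done
```

The carousel is in gear, and the red-capped vial stands at the orange pointer to within about 1°. I handed the job in at about 17 s of the 48 s allowed.

- **Meshing:** I gripped the knob, pushed it down with about 3–6 N and turned it clockwise. The pins dropped in within the first 9°. I eased the knob to its stop at no more than about 7.5 N, and a small rock showed it would go no further.
- **Home check:** Both the wrist and scene depth images put the collar's drop at 14.0–14.1 mm, against 14 mm for fully home. The raw pictures still showed the collar 0.8–0.9 mm above the cup rim. The drop is measured against each camera's own starting picture, so I took that as depth-camera bias.
- **Turning:** I turned the carousel clockwise by the knob through about 53°, starting from about 0.92 rad. I then opened the gripper and moved clear without touching the disc or vials.
- **Final angle:** The views disagreed slightly. The wrist view gave about 0 to +0.011 rad, the scene view −0.01 to +0.005, and the coarse top view +0.01 to +0.035. My best estimate is +0.01 rad, about 0.5° short.
- **After release:** The collar was still at its home height. The bystanders looked undisturbed in the last scene picture, though I did not measure them.

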